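# Pull the fuses and sort them by length

## Task

Switch the fuse board off at its lever first. Then pull every fuse out of its sprung clip, put them, together with the fuse lying loose on the bench, crosswise in the middle of the sorter's tipping tray, and once all of them are in the tray lift its red handle to tip them down the slope, so that the short fuses drop into the blue lane and the long ones roll to the yellow lane at the foot. Finish with the tray let down, the board still off and nothing else on the bench disturbed.

Things in the scene. Friction and masses are not known exactly. Their poses are not given: they have to be found in the camera images.
- S1: short cartridge fuse-link: white twelve-sided ceramic rod with brass end caps, 36 mm thick, 70 mm long, 150 g; starts snapped into one of the four clips of the fuse board (or is absent). Origin at its centre, x along its axis. It rolls down anything steeper than about 16 degrees; stops soon on the level.
- L1: long cartridge fuse-link: white twelve-sided ceramic rod with brass end caps, 36 mm thick, 116 mm long, 240 g; starts snapped into one of the four clips of the fuse board (or is absent). Origin at its centre, x along its axis. It rolls down anything steeper than about 16 degrees; stops soon on the level.
- S2: short cartridge fuse-link: white twelve-sided ceramic rod with brass end caps, 36 mm thick, 70 mm long, 150 g; starts snapped into one of the four clips of the fuse board (or is absent). Origin at its centre, x along its axis. It rolls down anything steeper than about 16 degrees; stops soon on the level.
- L2: long cartridge fuse-link: white twelve-sided ceramic rod with brass end caps, 36 mm thick, 116 mm long, 240 g; starts snapped into one of the four clips of the fuse board (or is absent). Origin at its centre, x along its axis. It rolls down anything steeper than about 16 degrees; stops soon on the level.
- S3: short cartridge fuse-link: white twelve-sided ceramic rod with brass end caps, 36 mm thick, 70 mm long, 150 g; starts lying loose on the bench. Origin at its centre, x along its axis. It rolls down anything steeper than about 16 degrees; stops soon on the level.
- board: grey fuse board, 300 (x) x 275 (y, from -150 to +125) x 12 mm, fixed. Origin on its underside. Four clips at x +-70, y -80 and +4 mm hold fuses lying along the board's x. The isolator lever stands at x 0, y +88 mm on a block 50 mm wide (y) and 70 mm long, top 37 mm above the bench.
- clip0_mid (a point): clip at board x -70, y -80 mm (the other three are alike): centre of a fuse seated in it (along the board's x, 44 mm above the bench). Copper contacts hold only the fuse 26 to 34 mm either side of its middle and rise 62 mm above the bench; fingers fit between them, 14 mm of air below. A sprung detent slide on +y snaps over the fuse: 12 to 20 N pulls it straight up, free after 20 mm.
- isolator (a joint): isolator lever angle: 0 = ON (leaning to the board's -x), 1.0 = OFF (leaning to +x). It stays where left; about 1.5 N at the knob moves it.
- isolator_tip (a point): centre of the lever's red ball knob (26 mm diameter), 50 mm from its pivot; pivot at board x 0, y 88, z 34 mm; swings in the board's x-z plane, ends at about 24 mm either side of the pivot, 78 mm above the bench
- sorter: green length sorter, fixed. Origin on the bench under the tray's hinge line. Tray on its +y side (hinge 155 mm above the bench); the slope runs down towards -y: 21 degrees, 150 mm high at the hinge, 124 mm wide between side walls that stand 28 mm above it, end wall at y -250, 115 mm high. Outer width 136 mm.
- tray (a joint): tipping tray angle (rad): 0 = down at rest, its floor sloping 17 degrees (0.30 rad) down towards its closed back end (+y) so that fuses laid in it roll to the back wall (from far they may climb on one another); grows as the back end is lifted, stop at 1.0. Level at 0.30; fuses roll out over the open front from about 0.6 on. It sinks back slowly if let go.
- tray_mid (a point): middle of the tray's floor surface, turning with the tray: x across (124 mm between walls), y towards the closed back, z up from the floor. Floor 210 mm long, side and back walls 38 mm high; the front (hinge, 105 mm to -y) is open. Aluminium. Fuses should lie across it, near its middle, or they may jam on the rails.
- tray_handle (a point): middle of the tray's red round handle bar, 12 mm diameter, 90 mm long along the tray's x, 45 mm clear of the tray's back wall; hinge line lies 268 mm to -y and 20 mm below it in the tray's frame. Bar turns freely between fingers; less than 12 N lifts it.
- short_lane (a point): middle of the blue floor (125 mm in y, 124 mm in x) of the short lane, 4 mm above the bench; axes as the sorter. High above it, from sorter y -30 to -155 mm, the slope is only two rails with a 100 mm wide opening between them, through which short fuses fall.
- long_lane (a point): middle of the yellow long lane, the solid foot of the slope, 95 mm (y) x 124 mm (x), 72 mm above the bench; long fuses roll over the rails into it; axes as the sorter
- driver: screwdriver lying on the bench; to be left where it is
- weight: small brass balance weight, 28 mm diameter, 36 mm high; origin under its centre; to be left where it is
- mould: steel ring mould, 74 mm diameter, 40 mm high; origin under its centre; to be left where it is
- beaker: white plastic beaker, 70 mm diameter, 90 mm high; origin under its centre; to be left where it is
- jar: jar, 70 mm diameter, 90 mm high; origin under its centre; to be left where it is
Things that resemble listed ones, but are neither listed nor needed, are in the scene too. What is shaped like the S2 but green is not meant. What is shaped like the S1 but brown or green is not meant.

How it is judged:
By the outcome, as a careful person would: the job done as asked, in the order asked, and still so for the second after the job is handed in, with the robot touching nothing.
Of S1, L1, S2, L2 only 2 to 4 are there at a start; the rules pass over those that are not, and their reading is None.
At some moment in a run one of S3 may be knocked a few centimetres aside while the robot is not near it.
Once in a run the grip may slacken for a moment while it holds something.
It also fails if it takes over 210 s, if anything falls off the work surface, if the arm or the gripper's body presses on something with over 40 N, if the wrist force passes 120 N, or if a joint passes its speed limit or range.

## Robot

A 6-joint arm with a two-finger parallel gripper is mounted at the origin on the work surface. World frame = base frame: x ahead of the robot, y to its left, z up, the work surface at z = 0. Lengths are in m, angles in rad, forces in N, time in s.
With the tool pointing down it reaches from about 0.375 to 0.975 m from the base axis. Payload 3.8 kg.
Tool frame: the origin (TCP) lies midway between the tips of the shut fingers; the grasp point (between the pads) lies 19 mm behind it; z points along the fingers, y is the line along which they close (so a half turn about z gives the same grasp; the last joint's range is limited). The gripper opens to 85 mm and grips with 20 to 120 N. Pads are 22 mm wide; open, the fingers measure 114 mm over their backs; the gripper's body (76 mm by 85 mm) begins 54 mm behind the grasp point. The pads swing forward as they close: fully open they stand 13 mm farther back than shut.
Start: joints at [1.096, 0.264, 1.604, -0, 1.274, -0.037], TCP at [0.286, 0.611, 0.231] pointing down, gripper open.
Joint ranges: [-2.63, 2.63], [-0.94, 2.18], [0.31, 2.57], [-1.31, 4.45], [0, 2.66], [-2.55, 2.55]. Speed limits (rad/s): [2.57, 2.57, 3.14, 3.14, 3.14, 3.14].

## Interface

Orientations are given as a rotation vector (axis times angle).
In Python, from workcell import bot, read_camera, camera_info, ticket gives the robot as it stands.
- The arm moves only by the tool servo_tool, never from a script. Its argument "targets" is a list of rows, each an object of numbers: "hand": the closure, from -1 (fully open) to 1 (shut); "x", "y", "z": the shift along the tool's x, y, z as a fraction of full scale; "roll": the turn about the tool's z as a fraction of full scale. In form: [{"hand": .., "x": .., "y": .., "z": .., "roll": ..}, ...]. A call has 1 to 10 rows; each row is the pose to reach, as a shift and turn from the pose commanded when the call began, along the tool's axes at that moment, turning the shorter way round; what a row does not reach only later rows make up. Full scale, the value 1, is 50 cm for a shift and 180 degrees for a turn. A row lasts 1/12 s, in which the tool goes at most 41.7 mm and 7.16 degrees, less where a joint would pass 70% of its speed; a pose out of reach is approached as far as the arm can. A call with a number of a shift or a turn outside -1 to 1 is refused whole. A call with a gripper value outside its range is refused whole. The fingers move at their own pace and stop on an object; "grip_force" is the grip in N (left out, the last holds). Time passes only in rows, so rows that repeat a pose let the fingers close. It gives the time, the measured TCP pose, the force, the opening and the grip force at its end, in the units of the state.
- bot.read_state(): the state, without advancing time (a new reading comes with each control period).
- read_camera(name): name is "scene" or "top" or "wrist"; returns the picture (384x512x3 uint8, red, green, blue); there is no depth.
- camera_info(name): a dict with "fx", "fy", "cx", "cy" (pixels), "eye" and "orientation" of the camera in the world; the wrist camera has in their place "T_tool_cam" (4x4, takes a point from camera to tool coordinates, whose origin is the TCP and whose axes are the flange's). Camera axes: x right, y down, z forward; pixel columns grow to the right and rows downward; lengths in m; the calibration is good to about 2 mm. A picture is of the moment at which its call begins: read the wrist's pose just before it. camera_info takes no time and is no camera call.
- ticket.finish_job(): hands the job in; it is judged then, once.
The state is a dict: "time": time; "q": joint angles; "joint_vel": joint speeds; "joint_torque": joint torques, N m; "tool_pos": TCP position; "tcp_rot": TCP orientation; "wrist_force": force on the tool from outside, world axes, zero at the start; "torque": the same for the moment, N m; "width": opening from 0.0 (shut) to 1.0 (fully open); "grip_force": force on a finger pad.
Only numpy, scipy, OpenCV 4.12 (cv2) and the standard library are available. Lean on these libraries where they do the work, as an engineer would, in place of code of your own. Each camera call takes 0.05 s, during which the arm holds its last target. There are 200 camera calls.

## Working session

There is one attempt and no reset: what is moved stays moved. The work goes in short steps, Python scripts to look and compute and a tool call to move; the robot and the scene stay as the last step left them, time stands still between calls to the robot, and variables do not carry over. Pictures are saved under pics/ and viewed, at most 14 in all, crops included, and the job is handed in when it is done.

Besides the shell and the picture viewer there is one more tool, called after "Call:" as name(argument=value, ...), one argument or row to a line, values as JSON. servo_tool: Moves the arm, as the interface text tells. Its arguments: {"type":"object","properties":{"targets":{"type":"array"},"grip_force":{"type":"number"}},"required":["targets"]}

```bash
mkdir -p pics; ls; cat > h.py <<'E'
import numpy as np, cv2
from scipy.spatial.transform import Rotation as R
from workcell import bot, read_camera, camera_info, ticket
def snap(n,f):
    s=bot.read_state(); im=read_camera(n); cv2.imwrite('pics/'+f,im[:,:,::-1]); return s,im
E
python3 - <<'E'
from h import *
for n in ('scene','top','wrist'):
    snap(n,n+'0.png'); print(n,camera_info(n))
print(bot.read_state())
E
```

```text
pics
scene {'fx': 487.3156836678789, 'fy': 487.3156836678789, 'cx': 252.25880375440977, 'cy': 189.68574755755358, 'eye': array([1.460761  , 0.32593703, 1.35316228]), 'orientation': array([-1.52140348, -2.16708899,  0.75974962])}
top {'fx': 381.9593219006954, 'fy': 381.9593219006954, 'cx': 255.74629108303859, 'cy': 195.90517398533262, 'eye': array([ 0.39372352, -0.00393545,  1.22240878]), 'orientation': array([-2.18793125,  2.13134492, -0.11631314])}
wrist {'fx': 332.01645885451154, 'fy': 332.01645885451154, 'cx': 258.1663109753479, 'cy': 196.34929791339144, 'T_tool_cam': array([[-8.76978699e-04, -9.51362044e-01, -3.08073841e-01,
         7.84817155e-02],
       [ 9.99998862e-01, -1.21250973e-03,  8.97700474e-04,
         1.69433639e-04],
       [-1.22758069e-03, -3.08072704e-01,  9.51362025e-01,
        -1.43414536e-01],
       [ 0.00000000e+00,  0.00000000e+00,  0.00000000e+00,
         1.00000000e+00]])}
{'time': 0.15, 'q': array([ 1.09609683e+00,  2.64575071e-01,  1.60505517e+00, -3.01439189e-06,
        1.27370187e+00, -3.68955867e-02]), 'joint_vel': array([-9.71349193e-04, -3.10866482e-03, -3.79654261e-03, -5.06099192e-04,
       -1.01733223e-05,  2.97063296e-04]), 'joint_torque': array([ 4.14224351e-04, -5.15907919e+01, -3.67959666e+01, -8.27892609e-05,
        8.09460646e-03, -3.02339295e-06]), 'tool_pos': array([0.28590949, 0.61083592, 0.23025419]), 'tcp_rot': array([-6.82125139e-01, -3.06619554e+00,  2.64419917e-03]), 'wrist_force': array([-0.03248843,  0.53707776,  1.00806933]), 'torque': array([0.00368171, 0.00689379, 0.03158856]), 'grip_force': 0.0, 'width': 1.0018156386186459}
```

View pics/scene0.png

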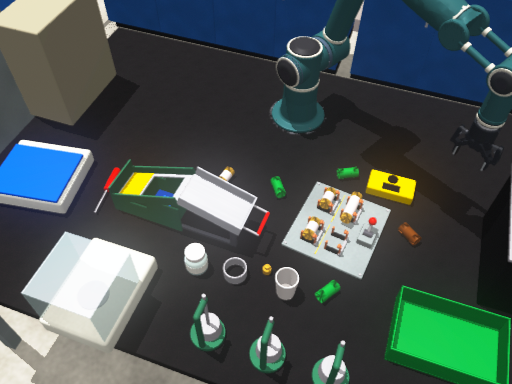

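View pics/top0.png

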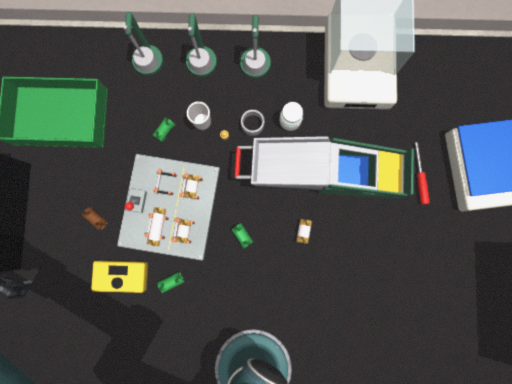

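The scene shows the board with three fuses: top-view pixels (191,187) short, (157,226) long and (182,231) short, with the clip at (165,182) empty. The lever is at (130,205) and the sorter spans (240–410,165) with its handle at (238,163). Candidates for the loose fuse: white (304,231), brown (95,218), green (164,129), green (242,236) and green (171,283). I choose the white one at (304,231).

```bash
python3 - <<'E'
from h import *
a=cv2.imread('pics/top0.png')
c=cv2.resize(a[145:270,110:240],None,fx=4.5,fy=4.5,interpolation=cv2.INTER_CUBIC); cv2.imwrite('pics/c1.png',c)
c=cv2.resize(a[125:250,230:420],None,fx=4.2,fy=4.2,interpolation=cv2.INTER_CUBIC); cv2.imwrite('pics/c2.png',c)
E
```

```text
(no output)
```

View pics/c1.png

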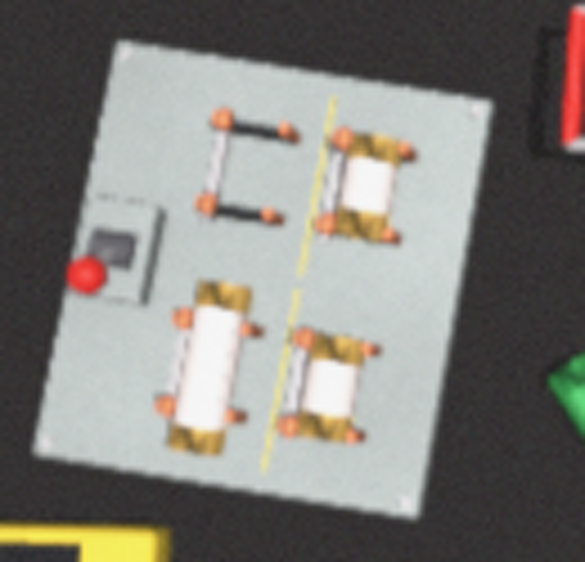

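View pics/c2.png

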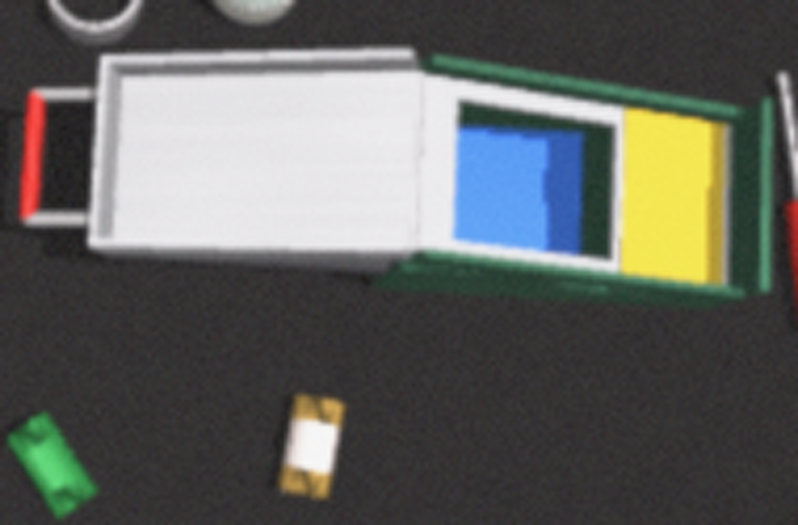

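The crops show the board corners (c1 118,42 / 491,100 / 418,518 / 35,455), with the lever knob leaning down-image (86,275), which is board −x, so ON. The tray is empty, with the handle bar at c2 (32,155). S3 is at (312,446), white with brass caps.

```bash
cat >> h.py <<'E'
def ray(n,px,s=None):
    c=camera_info(n); d=np.array([(px[0]-c['cx'])/c['fx'],(px[1]-c['cy'])/c['fy'],1])
    if n=='wrist':
        Rt=R.from_rotvec(s['tcp_rot']).as_matrix(); T=c['T_tool_cam']
        return s['tool_pos']+Rt@T[:3,3], Rt@T[:3,:3]@d
    return np.array(c['eye']),R.from_rotvec(c['orientation']).as_matrix()@d
def atz(n,px,z,s=None):
    e,d=ray(n,px,s); return e+d*(z-e[2])/d[2]
def tri(rs):
    A=0;b=0
    for e,d in rs:
        d=d/np.linalg.norm(d);P=np.eye(3)-np.outer(d,d);A=A+P;b=b+P@e
    return np.linalg.solve(A,b)
def proj(n,p):
    c=camera_info(n); q=R.from_rotvec(c['orientation']).as_matrix().T@(np.array(p)-c['eye'])
    return np.array([c['fx']*q[0]/q[2]+c['cx'],c['fy']*q[1]/q[2]+c['cy']])
E
python3 - <<'E'
from h import *
np.set_printoptions(precision=4,suppress=True)
c1=lambda u,v:((u+.5)/4.5-.5+110,(v+.5)/4.5-.5+145)
c2=lambda u,v:((u+.5)/4.2-.5+230,(v+.5)/4.2-.5+125)
P=np.array([atz('top',c1(*p),.012) for p in ((118,42),(491,100),(418,518),(35,455))])
print(P, np.linalg.norm(P-np.roll(P,1,0),axis=1))
x=((P[0]-P[3])+(P[1]-P[2]));print('yaw',np.arctan2(x[1],x[0]));
y=((P[0]-P[1])+(P[3]-P[2]));print('yaw',np.arctan2(y[1],y[0])-np.pi/2)
print('S3',atz('top',c2(312,446),.036), atz('top',c2(318,398),.03),atz('top',c2(306,494),.03))
print('handle',atz('top',c2(36,95),.095),atz('top',c2(28,215),.095))
print('hinge line',atz('top',c2(420,72),.155),atz('top',c2(415,248),.155))
print('back wall top',atz('top',c2(98,58),.13),atz('top',c2(90,246),.13))
for k,p in dict(A=(191,187),L=(157,226),C=(182,231)).items(): print(k,atz('top',p,.062))
a=cv2.imread('pics/scene0.png')
c=cv2.resize(a[150:280,170:395],None,fx=3.5,fy=3.5,interpolation=cv2.INTER_CUBIC); cv2.imwrite('pics/c3.png',c)
E
```

```text
[[0.6586 0.3969 0.012 ]
 [0.6231 0.1271 0.012 ]
 [0.3266 0.1669 0.012 ]
 [0.3629 0.4368 0.012 ]] [0.2983 0.2721 0.2992 0.2723]
yaw -0.13355684951746258
yaw -0.1322509423912952
S3 [ 0.4246 -0.1464  0.036 ] [ 0.4603 -0.1512  0.03  ] [ 0.3893 -0.1432  0.03  ]
handle [0.6688 0.0617 0.095 ] [0.5815 0.0646 0.095 ]
hinge line [ 0.6768 -0.2024  0.155 ] [ 0.5557 -0.1996  0.155 ]
back wall top [0.6877 0.0172 0.13  ] [0.5552 0.0191 0.13  ]
A [0.5487 0.2045 0.062 ]
L [0.4267 0.3022 0.062 ]
C [0.4136 0.2256 0.062 ]
```

View pics/c3.png

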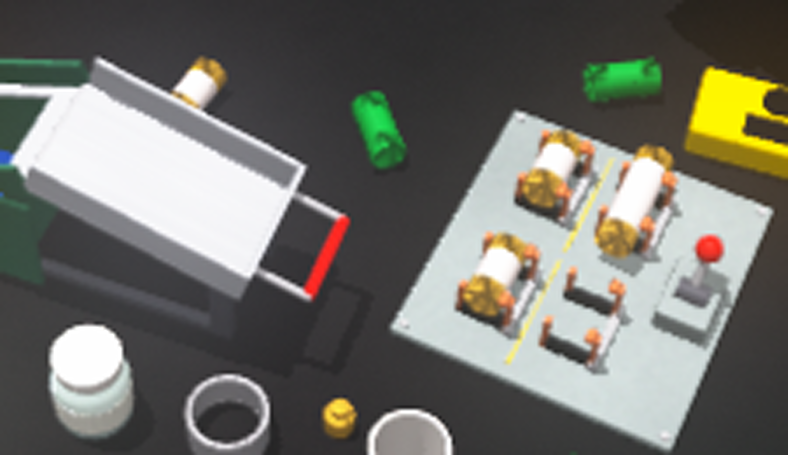

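```bash
python3 - <<'E'
from h import *
np.set_printoptions(precision=4,suppress=True)
c1=lambda u,v:((u+.5)/4.5-.5+110,(v+.5)/4.5-.5+145)
c2=lambda u,v:((u+.5)/4.2-.5+230,(v+.5)/4.2-.5+125)
c3=lambda u,v:((u+.5)/3.5-.5+170,(v+.5)/3.5-.5+150)
T=lambda a,b:tri([ray('top',a),ray('scene',b)])
print('knob',T(c1(86,275),c3(709,249)))
h1=T(c2(37,95),c3(344,219));h2=T(c2(28,215),c3(312,295));print('handle',h1,h2,(h1+h2)/2)
print('A',T(c1(368,187),c3(503,262)),'L',T(c1(208,366),c3(639,195)),'C',T(c1(328,388),c3(560,162)))
print('corner',T(c1(491,100),c3(400,327)),T(c1(35,455),c3(770,210)),T(c1(118,42),c3(668,445)),T(c1(418,518),c3(518,113)))
print('tray corners',T(c2(98,58),c3(242,296)),T(c2(92,246),c3(304,168)),T(c2(418,55),c3(25,170)))
yaw=-.133;c,s=np.cos(yaw),np.sin(yaw);Rb=np.array([[c,-s],[s,c]])
O=np.array([.4928,.2819])-Rb@[0,-.0125];print('O',O)
for n,p in dict(clipA=(.07,-.08),clipC=(-.07,-.08),clipL=(-.07,.004),piv=(0,.088),knobon=(-.024,.088),knoboff=(.024,.088)).items(): print(n,O+Rb@p)
print(R.from_rotvec(bot.read_state()['tcp_rot']).as_matrix())
E
```

```text
knob [0.4848 0.3867 0.0783]
handle [0.6434 0.0701 0.1829] [ 0.6015  0.0584 -0.0008] [0.6225 0.0642 0.091 ]
A [0.5505 0.208  0.0587] L [0.4263 0.3108 0.0523] C [0.4133 0.2292 0.0523]
corner [0.6215 0.1323 0.0126] [0.363  0.438  0.0071] [0.6579 0.3963 0.0148] [0.3254 0.1703 0.0031]
tray corners [0.6948 0.0146 0.1073] [0.556  0.0186 0.1235] [ 0.6816 -0.1955  0.179 ]
O [0.4945 0.2943]
clipA [0.5532 0.2057]
clipC [0.4145 0.2243]
clipL [0.4256 0.3075]
piv [0.5061 0.3815]
knobon [0.4823 0.3847]
knoboff [0.5299 0.3783]
[[-0.9057  0.424  -0.0008]
 [ 0.424   0.9057 -0.0015]
 [ 0.0001 -0.0017 -1.    ]]
```

```bash
cat >> h.py <<'E'
def go(*W):
    """W: (x,y,z,yawdeg of tool x) -> servo fractions from the present pose"""
    s=bot.read_state(); M=R.from_rotvec(s['tcp_rot']).as_matrix(); yaw=np.degrees(np.arctan2(M[1,0],M[0,0]))
    print('t %.1f pos %s yaw %.1f w %.3f g %.1f F %s'%(s['time'],s['tool_pos'].round(4),yaw,s['width'],s['grip_force'],s['wrist_force'].round(1)))
    for w in W:
        d=M.T@(np.array(w[:3])-s['tool_pos']); print(w,'x %.4f y %.4f z %.4f roll %.4f'%(*(d/.5),-((w[3]-yaw+180)%360-180)/180))
E
python3 -c "
from h import *
go((.444,.388,.15,172.4),(.444,.388,.064,172.4),(.538,.3763,.064,172.4),(.538,.3763,.15,172.4))"
```

```text
t 0.1 pos [0.2859 0.6108 0.2303] yaw 154.9 w 1.002 g 0.0 F [-0.   0.5  1. ]
(0.444, 0.388, 0.15, 172.4) x -0.4753 y -0.2693 z 0.1609 roll -0.0971
(0.444, 0.388, 0.064, 172.4) x -0.4753 y -0.2690 z 0.3329 roll -0.0971
(0.538, 0.3763, 0.064, 172.4) x -0.6555 y -0.2105 z 0.3328 roll -0.0971
(0.538, 0.3763, 0.15, 172.4) x -0.6555 y -0.2108 z 0.1608 roll -0.0971
```

Call:
servo_tool(
  targets=[
    {"hand": 1, "x": -0.475, "y": -0.269, "z": 0.16, "roll": -0.097},
    {"hand": 1, "x": -0.475, "y": -0.269, "z": 0.16, "roll": -0.097},
    {"hand": 1, "x": -0.475, "y": -0.269, "z": 0.16, "roll": -0.097},
    {"hand": 1, "x": -0.475, "y": -0.269, "z": 0.16, "roll": -0.097},
    {"hand": 1, "x": -0.475, "y": -0.269, "z": 0.16, "roll": -0.097},
    {"hand": 1, "x": -0.475, "y": -0.269, "z": 0.16, "roll": -0.097},
    {"hand": 1, "x": -0.475, "y": -0.269, "z": 0.16, "roll": -0.097},
    {"hand": 1, "x": -0.475, "y": -0.269, "z": 0.16, "roll": -0.097},
    {"hand": 1, "x": -0.475, "y": -0.269, "z": 0.333, "roll": -0.097},
    {"hand": 1, "x": -0.475, "y": -0.269, "z": 0.333, "roll": -0.097},
  ],
)

```text
time: 0.98
tool_pos: [0.4476, 0.3907, 0.0707]
tcp_rot: [0.212, 3.128, 0.01]
wrist_force: [0.5, 0.8, -1.4]
width: 0.001
grip_force: 0.0
```

```bash
python3 -c "
from h import *
snap('wrist','w1.png')
go((.444,.388,.064,172.4),(.509,.3795,.064,172.4),(.49,.382,.064,172.4),(.49,.382,.2,172.4))"
```

```text
t 1.0 pos [0.4404 0.3854 0.059 ] yaw 172.3 w 0.000 g 0.0 F [-3.  -1.8 -6.6]
(0.444, 0.388, 0.064, 172.4) x -0.0064 y 0.0060 z -0.0101 roll -0.0006
(0.509, 0.3795, 0.064, 172.4) x -0.1375 y 0.0066 z -0.0110 roll -0.0006
(0.49, 0.382, 0.064, 172.4) x -0.0991 y 0.0064 z -0.0107 roll -0.0006
(0.49, 0.382, 0.2, 172.4) x -0.0972 y 0.0045 z -0.2827 roll -0.0006
```

View pics/w1.png

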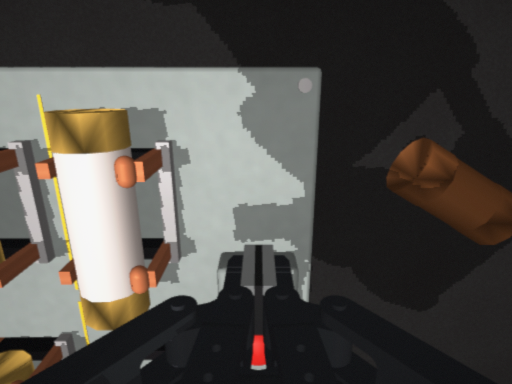

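The wrist view shows the knob right behind the shut fingers (258,350) and the long fuse in its clip at (97,215), with its grey slide bar at (168,200). Now I push the lever.

Call:
servo_tool(
  targets=[
    {"hand": 1, "x": 0, "y": 0, "z": 0, "roll": 0},
    {"hand": 1, "x": -0.03, "y": 0, "z": 0, "roll": 0},
    {"hand": 1, "x": -0.06, "y": 0, "z": 0, "roll": 0},
    {"hand": 1, "x": -0.09, "y": 0, "z": 0, "roll": 0},
    {"hand": 1, "x": -0.11, "y": 0, "z": 0, "roll": 0},
    {"hand": 1, "x": -0.13, "y": 0, "z": 0, "roll": 0},
    {"hand": 1, "x": -0.13, "y": 0, "z": 0, "roll": 0},
    {"hand": 1, "x": -0.13, "y": 0, "z": 0, "roll": 0},
  ],
)

```text
time: 1.7
tool_pos: [0.5068, 0.3816, 0.0695]
tcp_rot: [-0.211, -3.129, -0.003]
wrist_force: [-12.9, 3.3, 9.2]
width: -0.003
grip_force: 6.8
```

```bash
python3 -c "
from h import *
np.set_printoptions(precision=4,suppress=True)
s=bot.read_state();print(s['tool_pos'],s['wrist_force'])
snap('top','t2.png')
s={'tcp_rot':[0.212,3.128,.0],'tool_pos':np.array([.4404,.3854,.059])}
M=R.from_euler('Z',172.4,degrees=True).as_matrix()@R.from_euler('x',180,degrees=True).as_matrix(); s['tcp_rot']=R.from_matrix(M).as_rotvec()
c1=lambda u,v:((u+.5)/4.5-.5+110,(v+.5)/4.5-.5+145)
for z in (.02,.03,.04,.05,.06):
  print(z,atz('wrist',(168,200),z,s),atz('top',c1(178,360),z))
print(tri([ray('wrist',(97,210),s),ray('top',c1(208,366))]))
a=cv2.imread('pics/t2.png');cv2.imwrite('pics/c4.png',cv2.resize(a[145:270,110:240],None,fx=4.5,fy=4.5,interpolation=cv2.INTER_CUBIC))
"
```

```text
[0.5068 0.3816 0.0695] [-12.9203   3.3472   9.2205]
0.02 [0.4165 0.336  0.02  ] [0.4316 0.3382 0.02  ]
0.03 [0.4135 0.3393 0.03  ] [0.4313 0.3354 0.03  ]
0.04 [0.4106 0.3426 0.04  ] [0.4309 0.3325 0.04  ]
0.05 [0.4076 0.3458 0.05  ] [0.4306 0.3297 0.05  ]
0.06 [0.4047 0.3491 0.06  ] [0.4303 0.3268 0.06  ]
[0.419  0.3081 0.0421]
```

View pics/c4.png

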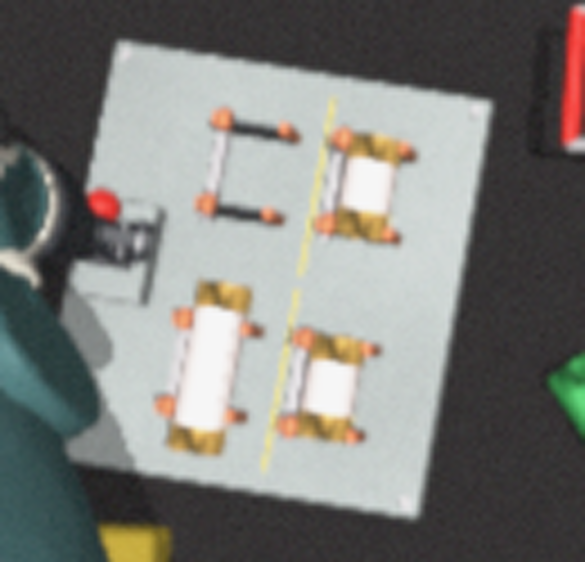

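The knob is now at c4 (103,203), so the lever is OFF against its stop. I back off and go above the long fuse.

Call:
servo_tool(
  targets=[
    {"hand": 1, "x": 0.03, "y": 0, "z": 0, "roll": 0},
    {"hand": 1, "x": 0.06, "y": 0, "z": 0, "roll": 0},
    {"hand": 1, "x": 0.06, "y": 0, "z": -0.12, "roll": 0},
    {"hand": 0.2, "x": 0.06, "y": 0, "z": -0.22, "roll": 0},
    {"hand": 0.2, "x": 0.06, "y": 0, "z": -0.22, "roll": 0},
    {"hand": 0.2, "x": 0.146, "y": -0.162, "z": -0.22, "roll": 0},
    {"hand": 0.2, "x": 0.146, "y": -0.162, "z": -0.22, "roll": 0},
    {"hand": 0.2, "x": 0.146, "y": -0.162, "z": -0.22, "roll": 0},
    {"hand": 0.2, "x": 0.146, "y": -0.162, "z": -0.22, "roll": 0},
    {"hand": 0.2, "x": 0.146, "y": -0.162, "z": -0.22, "roll": 0},
  ],
)

```text
time: 2.58
tool_pos: [0.4258, 0.3096, 0.1785]
tcp_rot: [0.21, 3.133, 0.002]
wrist_force: [0.4, 0.7, -0.5]
width: 0.4
grip_force: 0.0
```

```bash
python3 -c "
from h import *
snap('wrist','w2.png')
go((.4245,.3075,.028,172.4))"
```

```text
t 2.6 pos [0.4264 0.3103 0.1786] yaw 172.4 w 0.395 g 0.0 F [ 0.2 -0.9 -0.2]
(0.4245, 0.3075, 0.028, 172.4) x 0.0036 y -0.0065 z 0.3013 roll -0.0002
```

View pics/w2.png

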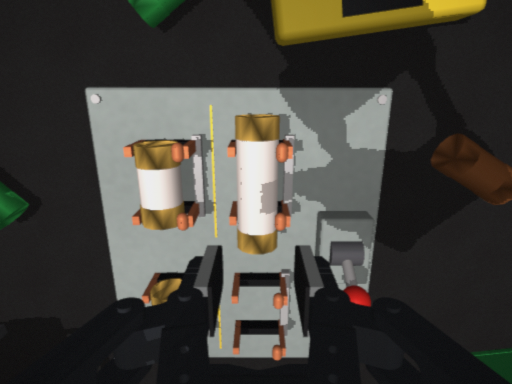

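The long fuse is at (257,185), aligned with the tool, with the short fuse C at (161,185) and the lever leaning to OFF (356,297). Width = (1−hand)/2, so I need hand ≈ −0.35 for a 57 mm opening.

```bash
python3 -c "
from h import *
np.set_printoptions(precision=4,suppress=True)
M=R.from_euler('Z',172.4,degrees=True).as_matrix()@R.from_euler('x',180,degrees=True).as_matrix()
s={'tcp_rot':R.from_matrix(M).as_rotvec(),'tool_pos':np.array([.4264,.3103,.1786])}
for n,a,b in (('L',(257,115),(257,250)),('C',(158,142),(163,228))):
  p,q=atz('wrist',a,.044,s),atz('wrist',b,.044,s);print(n,p,q,(p+q)/2)
"
```

```text
L [0.3688 0.3174 0.044 ] [0.4898 0.301  0.044 ] [0.4293 0.3092 0.044 ]
C [0.3795 0.2324 0.044 ] [0.4564 0.2194 0.044 ] [0.418  0.2259 0.044 ]
```

Call:
servo_tool(
  targets=[
    {"hand": -0.36, "x": 0, "y": -0.004, "z": 0.05, "roll": 0},
    {"hand": -0.36, "x": 0, "y": -0.004, "z": 0.1, "roll": 0},
    {"hand": -0.36, "x": 0, "y": -0.004, "z": 0.16, "roll": 0},
    {"hand": -0.36, "x": 0, "y": -0.004, "z": 0.22, "roll": 0},
    {"hand": -0.36, "x": 0, "y": -0.004, "z": 0.27, "roll": 0},
    {"hand": -0.36, "x": 0, "y": -0.004, "z": 0.3, "roll": 0},
    {"hand": -0.36, "x": 0, "y": -0.004, "z": 0.3, "roll": 0},
    {"hand": -0.36, "x": 0, "y": -0.004, "z": 0.3, "roll": 0},
  ],
)

```text
time: 3.3
tool_pos: [0.4255, 0.3081, 0.027]
tcp_rot: [-0.208, -3.133, 0.002]
wrist_force: [-0.4, 0.1, 0.5]
width: 0.68
grip_force: 0.0
```

Call:
servo_tool(
  targets=[
    {"hand": 1, "x": 0, "y": 0, "z": 0, "roll": 0},
    {"hand": 1, "x": 0, "y": 0, "z": 0, "roll": 0},
    {"hand": 1, "x": 0, "y": 0, "z": 0, "roll": 0},
    {"hand": 1, "x": 0, "y": 0, "z": 0, "roll": 0},
    {"hand": 1, "x": 0, "y": 0, "z": 0, "roll": 0},
    {"hand": 1, "x": 0, "y": 0, "z": 0, "roll": 0},
  ],
  grip_force=80,
)

```text
time: 3.8
tool_pos: [0.427, 0.3086, 0.03]
tcp_rot: [0.209, 3.131, 0.004]
wrist_force: [-0.1, -0.2, 7.3]
width: 0.403
grip_force: 80.1
```

Call:
servo_tool(
  targets=[
    {"hand": 1, "x": 0, "y": 0, "z": -0.01, "roll": 0},
    {"hand": 1, "x": 0, "y": 0, "z": -0.02, "roll": 0},
    {"hand": 1, "x": 0, "y": 0, "z": -0.03, "roll": 0},
    {"hand": 1, "x": 0, "y": 0, "z": -0.04, "roll": 0},
    {"hand": 1, "x": 0, "y": 0, "z": -0.06, "roll": 0},
    {"hand": 1, "x": 0, "y": 0, "z": -0.1, "roll": 0},
    {"hand": 1, "x": 0, "y": 0, "z": -0.15, "roll": 0},
    {"hand": 1, "x": 0, "y": 0, "z": -0.22, "roll": 0},
    {"hand": 1, "x": 0, "y": 0, "z": -0.3, "roll": 0},
    {"hand": 1, "x": 0, "y": 0, "z": -0.38, "roll": 0},
  ],
)

```text
time: 4.63
tool_pos: [0.4242, 0.3067, 0.2194]
tcp_rot: [-0.209, -3.133, 0.002]
wrist_force: [1.0, 0.8, -3.2]
width: 0.401
grip_force: 83.8
```

Call:
servo_tool(
  targets=[
    {"hand": 1, "x": 0, "y": 0, "z": -0.05, "roll": 0},
    {"hand": 1, "x": 0, "y": 0, "z": -0.05, "roll": 0},
    {"hand": 1, "x": 0, "y": 0, "z": -0.05, "roll": 0},
    {"hand": 1, "x": 0, "y": 0, "z": -0.05, "roll": 0},
  ],
)

```text
time: 4.97
tool_pos: [0.4244, 0.307, 0.2422]
tcp_rot: [-0.209, -3.133, 0.002]
wrist_force: [-0.9, -0.1, -3.0]
width: 0.396
grip_force: 83.9
```

```bash
python3 -c "
from h import *
snap('wrist','w3.png')
go((.621,-.05,.2,178.6))"
```

```text
t 5.0 pos [0.424  0.3067 0.2411] yaw 172.4 w 0.401 g 83.9 F [-0.8 -0.1 -2.7]
(0.621, -0.05, 0.2, 178.6) x -0.4855 y -0.6545 z 0.0824 roll -0.0346
```

View pics/w3.png

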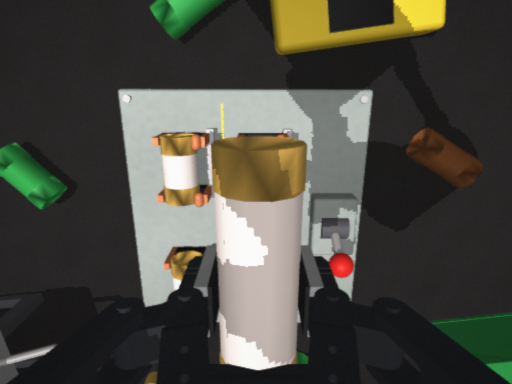

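The long fuse is held straight and centred in the fingers (259,140–360). I stop short of the tray to look at it from close by.

```bash
python3 -c "
from h import *
go((.55,-.05,.29,178.4))"
```

```text
t 5.0 pos [0.424  0.3067 0.2411] yaw 172.4 w 0.401 g 83.9 F [-0.8 -0.1 -2.7]
(0.55, -0.05, 0.29, 178.4) x -0.3442 y -0.6738 z -0.0971 roll -0.0335
```

Call:
servo_tool(
  targets=[
    {"hand": 1, "x": -0.34, "y": -0.67, "z": -0.1, "roll": -0.033},
    {"hand": 1, "x": -0.34, "y": -0.67, "z": -0.1, "roll": -0.033},
    {"hand": 1, "x": -0.34, "y": -0.67, "z": -0.1, "roll": -0.033},
    {"hand": 1, "x": -0.34, "y": -0.67, "z": -0.1, "roll": -0.033},
    {"hand": 1, "x": -0.34, "y": -0.67, "z": -0.1, "roll": -0.033},
    {"hand": 1, "x": -0.34, "y": -0.67, "z": -0.1, "roll": -0.033},
    {"hand": 1, "x": -0.34, "y": -0.67, "z": -0.1, "roll": -0.033},
    {"hand": 1, "x": -0.34, "y": -0.67, "z": -0.1, "roll": -0.033},
    {"hand": 1, "x": -0.34, "y": -0.67, "z": -0.1, "roll": -0.033},
    {"hand": 1, "x": -0.34, "y": -0.67, "z": -0.1, "roll": -0.033},
  ],
)

```text
time: 5.85
tool_pos: [0.5502, -0.0533, 0.2912]
tcp_rot: [-0.054, -3.139, 0.006]
wrist_force: [0.3, 0.5, -2.0]
width: 0.401
grip_force: 83.8
```

Call:
servo_tool(
  targets=[
    {"hand": 1, "x": 0, "y": 0, "z": 0, "roll": 0},
    {"hand": 1, "x": 0, "y": 0, "z": 0, "roll": 0},
    {"hand": 1, "x": 0, "y": 0, "z": 0, "roll": 0},
    {"hand": 1, "x": 0, "y": 0, "z": 0, "roll": 0},
    {"hand": 1, "x": 0, "y": 0, "z": 0, "roll": 0},
  ],
)

```text
time: 6.27
tool_pos: [0.5488, -0.0455, 0.2924]
tcp_rot: [-0.043, -3.14, -0.001]
wrist_force: [-0.5, 0.3, -1.9]
width: 0.403
grip_force: 83.8
```

```bash
python3 -c "
from h import *
s,_=snap('wrist','w4.png')
np.savez('w4.npz',**{k:s[k] for k in('tool_pos','tcp_rot')})
go((.6195,-.05,.2,178.4))"
```

```text
t 6.3 pos [ 0.5489 -0.0456  0.2927] yaw 178.4 w 0.398 g 83.8 F [ 0.4 -0.1 -1.6]
(0.6195, -0.05, 0.2, 178.4) x -0.1414 y -0.0049 z 0.1852 roll 0.0002
```

View pics/w4.png

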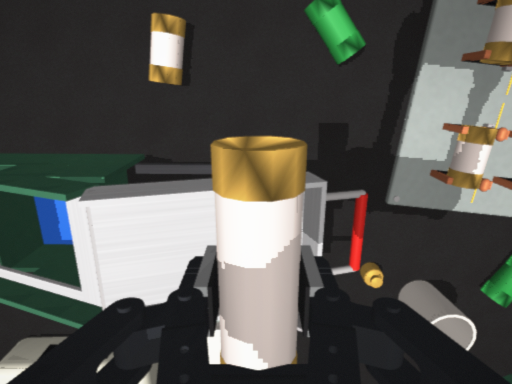

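This view shows the handle from (362,195) to (356,268), the tray's back-left corner at (325,177), S3 at (167,48), and clip A's fuse at (472,157).

```bash
python3 -c "
from h import *
np.set_printoptions(precision=4,suppress=True)
s=dict(np.load('w4.npz'))
c2=lambda u,v:((u+.5)/4.2-.5+230,(v+.5)/4.2-.5+125)
for z in(.085,.095,.105): print('handle',z,atz('wrist',(362,195),z,s),atz('wrist',(357,270),z,s))
print('tri',tri([ray('wrist',(359.5,232),s),ray('top',c2(32,155))]))
print('bl corner',atz('wrist',(325,177),.129,s),tri([ray('wrist',(325,177),s),ray('top',c2(91,246))]))
print('front floor edge near', atz('wrist',(85,203),.155,s))
print('hinge front edge line', atz('wrist',(70,200),.150,s), atz('wrist',(103,305),.150,s))
print('S3',atz('wrist',(167,50),.018,s),atz('wrist',(170,15),.03,s),atz('wrist',(166,83),.018,s))
print('A',atz('wrist',(472,157),.06,s))
"
```

```text
handle 0.085 [0.5856 0.0691 0.085 ] [0.6799 0.0696 0.085 ]
handle 0.095 [0.5824 0.0659 0.095 ] [0.674  0.0663 0.095 ]
handle 0.105 [0.5791 0.0627 0.105 ] [0.668  0.0631 0.105 ]
tri [0.6229 0.0632 0.1026]
bl corner [0.5521 0.0185 0.129 ] [0.5553 0.0194 0.1213]
front floor edge near [ 0.5631 -0.2005  0.155 ]
hinge front edge line [ 0.5614 -0.2163  0.15  ] [ 0.6738 -0.2057  0.15  ]
S3 [ 0.4246 -0.147   0.018 ] [ 0.391  -0.1368  0.03  ] [ 0.4606 -0.1523  0.018 ]
A [0.5516 0.2003 0.06  ]
```

Call:
servo_tool(
  targets=[
    {"hand": 1, "x": -0.06, "y": -0.009, "z": 0, "roll": 0},
    {"hand": 1, "x": -0.12, "y": -0.009, "z": 0.06, "roll": 0},
    {"hand": 1, "x": -0.142, "y": -0.009, "z": 0.12, "roll": 0},
    {"hand": 1, "x": -0.142, "y": -0.009, "z": 0.16, "roll": 0},
    {"hand": 1, "x": -0.142, "y": -0.009, "z": 0.18, "roll": 0},
    {"hand": 1, "x": -0.142, "y": -0.009, "z": 0.18, "roll": 0},
    {"hand": 1, "x": -0.142, "y": -0.009, "z": 0.18, "roll": 0},
    {"hand": 1, "x": -0.142, "y": -0.009, "z": 0.18, "roll": 0},
  ],
)

```text
time: 6.98
tool_pos: [0.6211, -0.0534, 0.2051]
tcp_rot: [0.045, 3.138, -0.001]
wrist_force: [0.2, 0.3, -2.4]
width: 0.399
grip_force: 83.4
```

```bash
python3 -c "
from h import *
s,_=snap('top','t3.png'); _,w=snap('wrist','w5.png')
a=cv2.imread('pics/t3.png')
A=cv2.resize(a[125:215,220:345],None,fx=4.2,fy=4.2,interpolation=cv2.INTER_CUBIC)
cv2.imwrite('pics/c5.png',A)
go((.620,-.052,.122,178.4))"
```

```text
t 7.1 pos [ 0.6214 -0.0536  0.2057] yaw 178.3 w 0.402 g 83.4 F [ 0.4  0.4 -1.3]
(0.62, -0.052, 0.122, 178.4) x 0.0035 y 0.0032 z 0.1673 roll -0.0004
```

View pics/w5.png

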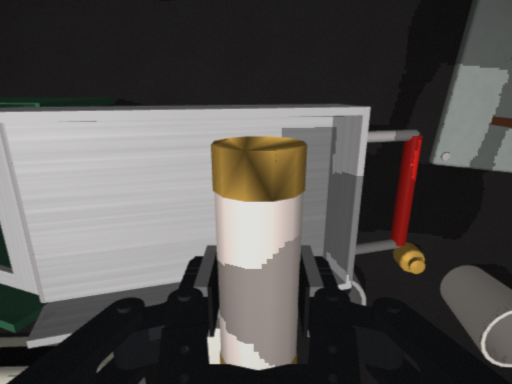

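The tray is clearly seen: back corners at (369,108) and about (355,286), the front floor corners at about (5,125) and (42,302), and the handle from (413,137) to (401,243).

```bash
python3 -c "
from h import *
np.set_printoptions(precision=4,suppress=True)
M=R.from_euler('Z',178.4,degrees=True).as_matrix()@R.from_euler('x',180,degrees=True).as_matrix()
s={'tcp_rot':R.from_matrix(M).as_rotvec(),'tool_pos':np.array([.6212,-.0535,.2055])}
for n,p,z in (('bn',(369,108),.129),('bf',(355,286),.129),('fn',(5,125),.155),('ff',(42,300),.155),('h1',(413,137),.095),('h2',(401,244),.095)): print(n,atz('wrist',p,z,s))
"
```

```text
bn [0.5566 0.0196 0.129 ]
bf [0.6882 0.0187 0.129 ]
fn [ 0.5584 -0.1968  0.155 ]
ff [ 0.6757 -0.2026  0.155 ]
h1 [0.5811 0.0656 0.095 ]
h2 [0.6709 0.0658 0.095 ]
```

Call:
servo_tool(
  targets=[
    {"hand": 1, "x": 0.001, "y": 0.002, "z": 0.05, "roll": 0},
    {"hand": 1, "x": 0.001, "y": 0.002, "z": 0.1, "roll": 0},
    {"hand": 1, "x": 0.001, "y": 0.002, "z": 0.14, "roll": 0},
    {"hand": 1, "x": 0.001, "y": 0.002, "z": 0.165, "roll": 0},
    {"hand": 1, "x": 0.001, "y": 0.002, "z": 0.165, "roll": 0},
    {"hand": 1, "x": 0.001, "y": 0.002, "z": 0.165, "roll": 0},
    {"hand": 1, "x": 0.001, "y": 0.002, "z": 0.165, "roll": 0},
  ],
)

```text
time: 7.67
tool_pos: [0.6211, -0.0528, 0.1225]
tcp_rot: [0.046, 3.138, -0.001]
wrist_force: [0.4, -0.1, -1.3]
width: 0.403
grip_force: 83.5
```

Call:
servo_tool(
  targets=[
    {"hand": 0.0, "x": 0, "y": 0, "z": 0, "roll": 0},
    {"hand": -0.1, "x": 0, "y": 0, "z": 0, "roll": 0},
    {"hand": -0.15, "x": 0, "y": 0, "z": 0, "roll": 0},
    {"hand": -0.15, "x": 0, "y": 0, "z": 0, "roll": 0},
    {"hand": -0.15, "x": 0, "y": 0, "z": -0.05, "roll": 0},
    {"hand": -0.15, "x": 0, "y": 0, "z": -0.13, "roll": 0},
    {"hand": -0.15, "x": 0, "y": 0, "z": -0.2, "roll": 0},
    {"hand": -0.15, "x": 0, "y": 0, "z": -0.2, "roll": 0},
    {"hand": -0.15, "x": 0, "y": 0, "z": -0.2, "roll": 0},
  ],
)

```text
time: 8.42
tool_pos: [0.6223, -0.0529, 0.225]
tcp_rot: [0.046, 3.133, -0.002]
wrist_force: [0.0, 0.2, -1.1]
width: 0.577
grip_force: 0.0
```

```bash
python3 -c "
from h import *
snap('wrist','w6.png')
go((.4165,.225,.22,172.4),(.4165,.225,.13,172.4))"
```

```text
t 8.5 pos [ 0.6206 -0.0527  0.2223] yaw 178.3 w 0.574 g 0.0 F [-0.1 -0.6 -0.9]
(0.4165, 0.225, 0.22, 172.4) x 0.4244 y 0.5431 z 0.0029 roll 0.0329
(0.4165, 0.225, 0.13, 172.4) x 0.4250 y 0.5432 z 0.1829 roll 0.0329
```

View pics/w6.png

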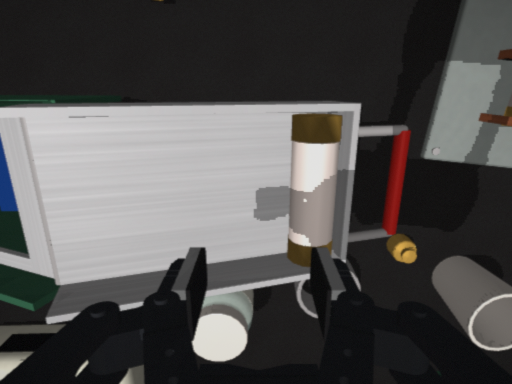

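The long fuse lies square against the tray's back wall (315,190). Next is fuse C.

Call:
servo_tool(
  targets=[
    {"hand": -0.36, "x": 0.425, "y": 0.543, "z": 0, "roll": 0.033},
    {"hand": -0.36, "x": 0.425, "y": 0.543, "z": 0, "roll": 0.033},
    {"hand": -0.36, "x": 0.425, "y": 0.543, "z": 0, "roll": 0.033},
    {"hand": -0.36, "x": 0.425, "y": 0.543, "z": 0, "roll": 0.033},
    {"hand": -0.36, "x": 0.425, "y": 0.543, "z": 0, "roll": 0.033},
    {"hand": -0.36, "x": 0.425, "y": 0.543, "z": 0, "roll": 0.033},
    {"hand": -0.36, "x": 0.425, "y": 0.543, "z": 0, "roll": 0.033},
    {"hand": -0.36, "x": 0.425, "y": 0.543, "z": 0, "roll": 0.033},
    {"hand": -0.36, "x": 0.425, "y": 0.543, "z": 0.1, "roll": 0.033},
    {"hand": -0.36, "x": 0.425, "y": 0.543, "z": 0.16, "roll": 0.033},
  ],
)

```text
time: 9.3
tool_pos: [0.4148, 0.228, 0.1409]
tcp_rot: [0.202, 3.131, 0.005]
wrist_force: [0.5, 0.2, -0.9]
width: 0.681
grip_force: 0.0
```

Call:
servo_tool(
  targets=[
    {"hand": -0.36, "x": 0, "y": 0, "z": 0, "roll": 0},
    {"hand": -0.36, "x": 0, "y": 0, "z": 0, "roll": 0},
    {"hand": -0.36, "x": 0, "y": 0, "z": 0, "roll": 0},
  ],
)

```text
time: 9.55
tool_pos: [0.4156, 0.2248, 0.1409]
tcp_rot: [-0.21, -3.134, 0.001]
wrist_force: [-0.2, 0.4, 0.7]
width: 0.68
grip_force: 0.0
```

```bash
cat >> h.py <<'E'
def white(im,z,n,s,box=None,v=190):
    """white ceramic blobs -> world positions at height z (area>80)"""
    m=((im.min(2)>v)&(np.ptp(im.astype(int),axis=2)<40)).astype(np.uint8)
    k,_,st,ct=cv2.connectedComponentsWithStats(m)
    for i in range(1,k):
        if 60<st[i,4]<20000: print(st[i],ct[i].round(1),atz(n,ct[i],z,s).round(4))
E
python3 -c "
from h import *
s,im=snap('wrist','w7.png')
white(im,.055,'wrist',s)
go((.4165,.225,.028,172.4))"
```

```text
[174  90  14  15 133] [180.4  97.6] [0.3365 0.1836 0.055 ]
[291 169   8  10  68] [295.  173.7] [0.3983 0.2537 0.055 ]
[237 179  41  19 615] [256.8 188. ] [0.4051 0.2254 0.055 ]
[240 341  34  29 752] [256.5 355.8] [0.5541 0.2048 0.055 ]
t 9.6 pos [0.4168 0.2252 0.1421] yaw 172.3 w 0.680 g 0.0 F [-0.8 -0.2  1.2]
(0.4165, 0.225, 0.028, 172.4) x 0.0010 y -0.0006 z 0.2281 roll -0.0004
```

Call:
servo_tool(
  targets=[
    {"hand": -0.36, "x": 0, "y": 0, "z": 0.07, "roll": 0},
    {"hand": -0.36, "x": 0, "y": 0, "z": 0.13, "roll": 0},
    {"hand": -0.36, "x": 0, "y": 0, "z": 0.18, "roll": 0},
    {"hand": -0.36, "x": 0, "y": 0, "z": 0.21, "roll": 0},
    {"hand": -0.36, "x": 0, "y": 0, "z": 0.225, "roll": 0},
    {"hand": -0.36, "x": 0, "y": 0, "z": 0.225, "roll": 0},
    {"hand": -0.36, "x": 0, "y": 0, "z": 0.225, "roll": 0},
  ],
)

```text
time: 10.18
tool_pos: [0.4171, 0.2254, 0.0295]
tcp_rot: [0.21, 3.132, 0.002]
wrist_force: [-0.6, 0.1, -0.5]
width: 0.681
grip_force: 0.0
```

Call:
servo_tool(
  targets=[
    {"hand": 1, "x": 0, "y": 0, "z": 0, "roll": 0},
    {"hand": 1, "x": 0, "y": 0, "z": 0, "roll": 0},
    {"hand": 1, "x": 0, "y": 0, "z": 0, "roll": 0},
    {"hand": 1, "x": 0, "y": 0, "z": 0, "roll": 0},
    {"hand": 1, "x": 0, "y": 0, "z": 0, "roll": 0},
    {"hand": 1, "x": 0, "y": 0, "z": 0, "roll": 0},
  ],
  grip_force=80,
)

```text
time: 10.68
tool_pos: [0.4172, 0.2255, 0.0303]
tcp_rot: [0.208, 3.131, 0.002]
wrist_force: [-0.3, -2.0, 5.4]
width: 0.399
grip_force: 79.3
```

Call:
servo_tool(
  targets=[
    {"hand": 1, "x": 0, "y": 0, "z": -0.01, "roll": 0},
    {"hand": 1, "x": 0, "y": 0, "z": -0.02, "roll": 0},
    {"hand": 1, "x": 0, "y": 0, "z": -0.03, "roll": 0},
    {"hand": 1, "x": 0, "y": 0, "z": -0.04, "roll": 0},
    {"hand": 1, "x": 0, "y": 0, "z": -0.06, "roll": 0},
    {"hand": 1, "x": 0, "y": 0, "z": -0.1, "roll": 0},
    {"hand": 1, "x": 0, "y": 0, "z": -0.15, "roll": 0},
    {"hand": 1, "x": 0, "y": 0, "z": -0.22, "roll": 0},
    {"hand": 1, "x": 0, "y": 0, "z": -0.3, "roll": 0},
    {"hand": 1, "x": 0, "y": 0, "z": -0.36, "roll": 0},
  ],
)

```text
time: 11.52
tool_pos: [0.416, 0.2255, 0.2125]
tcp_rot: [0.208, 3.131, 0.003]
wrist_force: [1.0, -0.1, -1.0]
width: 0.4
grip_force: 83.6
```

```bash
python3 -c "
from h import *
go((.6198,-.09,.23,178.4))"
```

```text
t 11.5 pos [0.416  0.2255 0.2125] yaw 172.4 w 0.400 g 83.6 F [ 1.  -0.1 -1. ]
(0.6198, -0.09, 0.23, 178.4) x -0.4877 y -0.5713 z -0.0346 roll -0.0334
```

Call:
servo_tool(
  targets=[
    {"hand": 1, "x": -0.488, "y": -0.571, "z": -0.04, "roll": -0.033},
    {"hand": 1, "x": -0.488, "y": -0.571, "z": -0.04, "roll": -0.033},
    {"hand": 1, "x": -0.488, "y": -0.571, "z": -0.04, "roll": -0.033},
    {"hand": 1, "x": -0.488, "y": -0.571, "z": -0.04, "roll": -0.033},
    {"hand": 1, "x": -0.488, "y": -0.571, "z": -0.04, "roll": -0.033},
    {"hand": 1, "x": -0.488, "y": -0.571, "z": -0.04, "roll": -0.033},
    {"hand": 1, "x": -0.488, "y": -0.571, "z": -0.04, "roll": -0.033},
    {"hand": 1, "x": -0.488, "y": -0.571, "z": -0.04, "roll": -0.033},
    {"hand": 1, "x": -0.488, "y": -0.571, "z": -0.04, "roll": -0.033},
    {"hand": 1, "x": -0.488, "y": -0.571, "z": -0.04, "roll": -0.033},
  ],
)

```text
time: 12.35
tool_pos: [0.623, -0.0967, 0.2299]
tcp_rot: [0.053, 3.136, -0.006]
wrist_force: [-0.3, 0.6, -1.4]
width: 0.395
grip_force: 83.5
```

Call:
servo_tool(
  targets=[
    {"hand": 1, "x": 0, "y": 0, "z": 0, "roll": 0},
    {"hand": 1, "x": 0, "y": 0, "z": 0, "roll": 0},
    {"hand": 1, "x": 0, "y": 0, "z": 0, "roll": 0},
    {"hand": 1, "x": 0, "y": 0, "z": 0, "roll": 0},
  ],
)

```text
time: 12.68
tool_pos: [0.6185, -0.0888, 0.2282]
tcp_rot: [-0.044, -3.141, -0.0]
wrist_force: [-0.7, 0.0, -2.3]
width: 0.402
grip_force: 83.5
```

```bash
python3 -c "
from h import *
go((.6198,-.09,.134,178.4))"
```

```text
t 12.7 pos [ 0.6185 -0.0888  0.2282] yaw 178.4 w 0.402 g 83.5 F [-0.7  0.  -2.3]
(0.6198, -0.09, 0.134, 178.4) x -0.0027 y -0.0023 z 0.1885 roll 0.0000
```

Call:
servo_tool(
  targets=[
    {"hand": 1, "x": -0.001, "y": -0.001, "z": 0.06, "roll": 0},
    {"hand": 1, "x": -0.001, "y": -0.001, "z": 0.12, "roll": 0},
    {"hand": 1, "x": -0.001, "y": -0.001, "z": 0.16, "roll": 0},
    {"hand": 1, "x": -0.001, "y": -0.001, "z": 0.185, "roll": 0},
    {"hand": 1, "x": -0.001, "y": -0.001, "z": 0.188, "roll": 0},
    {"hand": 1, "x": -0.001, "y": -0.001, "z": 0.188, "roll": 0},
    {"hand": 1, "x": -0.001, "y": -0.001, "z": 0.188, "roll": 0},
  ],
)

```text
time: 13.27
tool_pos: [0.6208, -0.0905, 0.1357]
tcp_rot: [0.045, 3.139, -0.001]
wrist_force: [-0.1, -0.4, -2.0]
width: 0.397
grip_force: 83.5
```

Call:
servo_tool(
  targets=[
    {"hand": 0.1, "x": 0, "y": 0, "z": 0, "roll": 0},
    {"hand": 0.0, "x": 0, "y": 0, "z": 0, "roll": 0},
    {"hand": -0.1, "x": 0, "y": 0, "z": 0, "roll": 0},
    {"hand": -0.15, "x": 0, "y": 0, "z": 0, "roll": 0},
    {"hand": -0.15, "x": 0, "y": 0, "z": -0.05, "roll": 0},
    {"hand": -0.15, "x": 0, "y": 0, "z": -0.13, "roll": 0},
    {"hand": -0.15, "x": 0, "y": 0, "z": -0.18, "roll": 0},
    {"hand": -0.15, "x": 0, "y": 0, "z": -0.18, "roll": 0},
    {"hand": -0.15, "x": 0, "y": 0, "z": -0.18, "roll": 0},
  ],
)

```text
time: 14.02
tool_pos: [0.6216, -0.0913, 0.2274]
tcp_rot: [0.046, 3.135, -0.002]
wrist_force: [-0.8, -0.0, -1.7]
width: 0.576
grip_force: 0.0
```

```bash
python3 -c "
from h import *
s,im=snap('wrist','w8.png')
white(im,.13,'wrist',s)
go((.5525,.2055,.22,172.4),(.5525,.2055,.14,172.4))"
```

```text
[175   0  17  29 473] [183.   13.7] [ 0.4964 -0.1359  0.13  ]
[354 143  26  30 648] [366.4 156.3] [ 0.5934 -0.0109  0.13  ]
[306 177  23  17 203] [313.6 183.4] [ 0.6129 -0.0492  0.13  ]
[ 227  313   56   45 1995] [254.6 335.1] [ 0.7511 -0.0983  0.13  ]
t 14.1 pos [ 0.6202 -0.091   0.225 ] yaw 178.3 w 0.580 g 0.0 F [-0.5  0.6 -0.5]
(0.5525, 0.2055, 0.22, 172.4) x 0.1528 y 0.5888 z 0.0095 roll 0.0328
(0.5525, 0.2055, 0.14, 172.4) x 0.1532 y 0.5888 z 0.1695 roll 0.0328
```

Fuse 2 settled beside fuse 1 (white centroid at y ≈ −0.049, as expected). Next is fuse A.

Call:
servo_tool(
  targets=[
    {"hand": -0.36, "x": 0.153, "y": 0.589, "z": 0, "roll": 0.033},
    {"hand": -0.36, "x": 0.153, "y": 0.589, "z": 0, "roll": 0.033},
    {"hand": -0.36, "x": 0.153, "y": 0.589, "z": 0, "roll": 0.033},
    {"hand": -0.36, "x": 0.153, "y": 0.589, "z": 0, "roll": 0.033},
    {"hand": -0.36, "x": 0.153, "y": 0.589, "z": 0, "roll": 0.033},
    {"hand": -0.36, "x": 0.153, "y": 0.589, "z": 0, "roll": 0.033},
    {"hand": -0.36, "x": 0.153, "y": 0.589, "z": 0, "roll": 0.033},
    {"hand": -0.36, "x": 0.153, "y": 0.589, "z": 0, "roll": 0.033},
    {"hand": -0.36, "x": 0.153, "y": 0.589, "z": 0.08, "roll": 0.033},
    {"hand": -0.36, "x": 0.153, "y": 0.589, "z": 0.14, "roll": 0.033},
  ],
)

```text
time: 14.9
tool_pos: [0.5517, 0.2073, 0.1528]
tcp_rot: [0.204, 3.134, 0.0]
wrist_force: [-0.7, -0.8, -0.8]
width: 0.68
grip_force: 0.0
```

Call:
servo_tool(
  targets=[
    {"hand": -0.36, "x": 0, "y": 0, "z": 0, "roll": 0},
    {"hand": -0.36, "x": 0, "y": 0, "z": 0, "roll": 0},
    {"hand": -0.36, "x": 0, "y": 0, "z": 0, "roll": 0},
    {"hand": -0.36, "x": 0, "y": 0, "z": 0, "roll": 0},
  ],
)

```text
time: 15.23
tool_pos: [0.5535, 0.2058, 0.156]
tcp_rot: [0.21, 3.132, 0.002]
wrist_force: [0.5, 0.2, 0.4]
width: 0.682
grip_force: 0.0
```

```bash
python3 -c "
from h import *
s,im=snap('wrist','w9.png')
white(im,.055,'wrist',s)
go((.5530,.2055,.029,172.4))"
```

```text
[293   0  11  30 290] [298.2  14. ] [0.4334 0.2489 0.055 ]
[289 164   9  16 101] [292.9 171. ] [0.5382 0.2347 0.055 ]
[237 174  41  43 710] [253.1 186.7] [0.5464 0.2032 0.055 ]
[  0 275  61  16 202] [ 29.5 283. ] [0.6047 0.0043 0.055 ]
t 15.3 pos [0.5537 0.2059 0.1563] yaw 172.3 w 0.683 g 0.0 F [ 0.2 -0.7  0.6]
(0.553, 0.2055, 0.029, 172.4) x 0.0021 y -0.0013 z 0.2546 roll -0.0004
```

Call:
servo_tool(
  targets=[
    {"hand": -0.36, "x": 0.001, "y": 0, "z": 0.07, "roll": 0},
    {"hand": -0.36, "x": 0.001, "y": 0, "z": 0.13, "roll": 0},
    {"hand": -0.36, "x": 0.001, "y": 0, "z": 0.18, "roll": 0},
    {"hand": -0.36, "x": 0.001, "y": 0, "z": 0.22, "roll": 0},
    {"hand": -0.36, "x": 0.001, "y": 0, "z": 0.25, "roll": 0},
    {"hand": -0.36, "x": 0.001, "y": 0, "z": 0.254, "roll": 0},
    {"hand": -0.36, "x": 0.001, "y": 0, "z": 0.254, "roll": 0},
  ],
)

```text
time: 15.87
tool_pos: [0.5518, 0.2057, 0.0273]
tcp_rot: [-0.21, -3.134, 0.0]
wrist_force: [-0.3, -0.6, -0.2]
width: 0.678
grip_force: 0.0
```

Call:
servo_tool(
  targets=[
    {"hand": 1, "x": 0, "y": 0, "z": 0, "roll": 0},
    {"hand": 1, "x": 0, "y": 0, "z": 0, "roll": 0},
    {"hand": 1, "x": 0, "y": 0, "z": 0, "roll": 0},
    {"hand": 1, "x": 0, "y": 0, "z": 0, "roll": 0},
    {"hand": 1, "x": 0, "y": 0, "z": 0, "roll": 0},
    {"hand": 1, "x": 0, "y": 0, "z": 0, "roll": 0},
  ],
  grip_force=80,
)

```text
time: 16.37
tool_pos: [0.5535, 0.2065, 0.0296]
tcp_rot: [0.209, 3.13, 0.002]
wrist_force: [-0.7, -1.8, 6.3]
width: 0.401
grip_force: 80.3
```

Call:
servo_tool(
  targets=[
    {"hand": 1, "x": 0, "y": 0, "z": -0.01, "roll": 0},
    {"hand": 1, "x": 0, "y": 0, "z": -0.02, "roll": 0},
    {"hand": 1, "x": 0, "y": 0, "z": -0.03, "roll": 0},
    {"hand": 1, "x": 0, "y": 0, "z": -0.04, "roll": 0},
    {"hand": 1, "x": 0, "y": 0, "z": -0.06, "roll": 0},
    {"hand": 1, "x": 0, "y": 0, "z": -0.1, "roll": 0},
    {"hand": 1, "x": 0, "y": 0, "z": -0.15, "roll": 0},
    {"hand": 1, "x": 0, "y": 0, "z": -0.22, "roll": 0},
    {"hand": 1, "x": 0, "y": 0, "z": -0.3, "roll": 0},
    {"hand": 1, "x": 0, "y": 0, "z": -0.38, "roll": 0},
  ],
)

```text
time: 17.2
tool_pos: [0.5507, 0.2051, 0.2194]
tcp_rot: [-0.209, -3.134, 0.002]
wrist_force: [1.8, 1.0, -2.7]
width: 0.399
grip_force: 83.6
```

```bash
python3 -c "
from h import *
go((.6192,-.115,.235,178.4))"
```

```text
t 17.2 pos [0.5507 0.2051 0.2194] yaw 172.4 w 0.399 g 83.6 F [ 1.8  1.  -2.7]
(0.6192, -0.115, 0.235, 178.4) x -0.2208 y -0.6163 z -0.0304 roll -0.0335
```

Call:
servo_tool(
  targets=[
    {"hand": 1, "x": -0.22, "y": -0.616, "z": -0.03, "roll": -0.033},
    {"hand": 1, "x": -0.22, "y": -0.616, "z": -0.03, "roll": -0.033},
    {"hand": 1, "x": -0.22, "y": -0.616, "z": -0.03, "roll": -0.033},
    {"hand": 1, "x": -0.22, "y": -0.616, "z": -0.03, "roll": -0.033},
    {"hand": 1, "x": -0.22, "y": -0.616, "z": -0.03, "roll": -0.033},
    {"hand": 1, "x": -0.22, "y": -0.616, "z": -0.03, "roll": -0.033},
    {"hand": 1, "x": -0.22, "y": -0.616, "z": -0.03, "roll": -0.033},
    {"hand": 1, "x": -0.22, "y": -0.616, "z": -0.03, "roll": -0.033},
    {"hand": 1, "x": -0.22, "y": -0.616, "z": -0.03, "roll": -0.033},
    {"hand": 1, "x": -0.22, "y": -0.616, "z": -0.03, "roll": -0.033},
  ],
)

```text
time: 18.03
tool_pos: [0.6195, -0.1167, 0.2334]
tcp_rot: [0.052, 3.14, -0.001]
wrist_force: [0.1, -0.0, -2.8]
width: 0.402
grip_force: 83.6
```

Call:
servo_tool(
  targets=[
    {"hand": 1, "x": 0, "y": 0, "z": 0, "roll": 0},
    {"hand": 1, "x": 0, "y": 0, "z": 0, "roll": 0},
    {"hand": 1, "x": 0, "y": 0, "z": 0, "roll": 0},
    {"hand": 1, "x": 0, "y": 0, "z": 0, "roll": 0},
  ],
)

```text
time: 18.37
tool_pos: [0.6194, -0.1126, 0.2321]
tcp_rot: [-0.043, -3.141, -0.0]
wrist_force: [0.3, 0.3, -0.8]
width: 0.398
grip_force: 83.6
```

```bash
python3 -c "
from h import *
go((.6192,-.115,.142,178.4))"
```

```text
t 18.4 pos [ 0.6194 -0.1126  0.2321] yaw 178.4 w 0.398 g 83.6 F [ 0.3  0.3 -0.8]
(0.6192, -0.115, 0.142, 178.4) x 0.0002 y -0.0048 z 0.1802 roll 0.0001
```

Call:
servo_tool(
  targets=[
    {"hand": 1, "x": 0, "y": -0.004, "z": 0.06, "roll": 0},
    {"hand": 1, "x": 0, "y": -0.004, "z": 0.12, "roll": 0},
    {"hand": 1, "x": 0, "y": -0.004, "z": 0.16, "roll": 0},
    {"hand": 1, "x": 0, "y": -0.004, "z": 0.18, "roll": 0},
    {"hand": 1, "x": 0, "y": -0.004, "z": 0.18, "roll": 0},
    {"hand": 1, "x": 0, "y": -0.004, "z": 0.18, "roll": 0},
    {"hand": 1, "x": 0, "y": -0.004, "z": 0.18, "roll": 0},
  ],
)

```text
time: 18.95
tool_pos: [0.6209, -0.1159, 0.1439]
tcp_rot: [0.045, 3.138, -0.001]
wrist_force: [-0.9, 0.4, -1.6]
width: 0.401
grip_force: 83.6
```

Call:
servo_tool(
  targets=[
    {"hand": 0.1, "x": 0, "y": 0, "z": 0, "roll": 0},
    {"hand": 0.0, "x": 0, "y": 0, "z": 0, "roll": 0},
    {"hand": -0.1, "x": 0, "y": 0, "z": 0, "roll": 0},
    {"hand": -0.1, "x": 0, "y": 0, "z": 0, "roll": 0},
    {"hand": -0.1, "x": 0, "y": 0, "z": -0.05, "roll": 0},
    {"hand": -0.1, "x": 0, "y": 0, "z": -0.13, "roll": 0},
    {"hand": -0.1, "x": 0, "y": 0, "z": -0.18, "roll": 0},
    {"hand": -0.1, "x": 0, "y": 0, "z": -0.18, "roll": 0},
    {"hand": -0.1, "x": 0, "y": 0, "z": -0.18, "roll": 0},
  ],
)

```text
time: 19.7
tool_pos: [0.6213, -0.1165, 0.2355]
tcp_rot: [0.046, 3.135, -0.002]
wrist_force: [-0.5, -0.4, -0.6]
width: 0.553
grip_force: 0.0
```

```bash
python3 -c "
from h import *
s,im=snap('wrist','w10.png')
white(im,.13,'wrist',s); print('top'); s,im=snap('top','t4.png'); white(im,.036,'top',s)
go((.4245,-.1467,.22,173.2),(.4245,-.1467,.12,173.2))"
```

```text
[203   0  19  30 503] [212.2  14.2] [ 0.4954 -0.1433  0.13  ]
[384 140  16  23 184] [389.9 148.4] [ 0.5893 -0.0164  0.13  ]
[293 182  26  15 304] [303.9 188.4] [ 0.6188 -0.0807  0.13  ]
[ 252  307   55   45 1944] [278.7 329.3] [ 0.752  -0.1018  0.13  ]
top
[ 328    0   99  103 6080] [371.6  46. ] [ 1.032 -0.36   0.036]
[59 22 22  4 65] [69.7 23.1] [1.088  0.6351 0.036 ]
[ 85  22  41   6 147] [105.1  23.9] [1.088  0.5177 0.036 ]
[264  26  28   5  96] [277.2  27.9] [ 1.0875 -0.0505  0.036 ]
[428  30  57   5 210] [456.5  32.2] [ 1.0866 -0.6384  0.036 ]
[134  47  19  18 209] [144.1  56.7] [0.9775 0.3822 0.036 ]
[190  49  19  18 205] [200.2  58.6] [0.9755 0.1985 0.036 ]
[246  50  19  18 188] [256.3  60.3] [0.9738 0.0154 0.036 ]
[187 102  23  22 191] [198.3 114.6] [0.7867 0.1963 0.036 ]
[288 120  12   9  66] [294.2 123.2] [ 0.7663 -0.1114  0.036 ]
[346 134  11   8  63] [351.3 137.3] [ 0.7247 -0.2933  0.036 ]
[ 278  144   65   41 1312] [314.8 168.7] [ 0.6203 -0.1783  0.036 ]
[456 144   7  21  64] [458.8 154.7] [ 0.6768 -0.6321  0.036 ]
[351 147  27  43 196] [367.4 166.4] [ 0.632  -0.3437  0.036 ]
[258 148   9  27 172] [262.  162.1] [ 0.6371 -0.0116  0.036 ]
[ 119  155   96  101 5048] [161.5 203.1] [0.4992 0.299  0.036 ]
[260 175  14   9  69] [268.9 179.7] [ 0.5815 -0.0348  0.036 ]
[339 175  12   8  64] [344.5 178.5] [ 0.5914 -0.2718  0.036 ]
[465 192  47  18 601] [488.4 200.2] [ 0.5347 -0.7192  0.036 ]
[288 200  46  17 177] [311.  205.5] [ 0.5036 -0.1677  0.036 ]
[172 222  22  17 261] [182.1 230.2] [0.4165 0.2306 0.036 ]
t 19.8 pos [ 0.619  -0.116   0.2314] yaw 178.3 w 0.550 g 0.0 F [-0.7 -0.5 -0.2]
(0.4245, -0.1467, 0.22, 173.2) x 0.3871 y -0.0729 z 0.0231 roll 0.0284
(0.4245, -0.1467, 0.12, 173.2) x 0.3869 y -0.0729 z 0.2231 roll 0.0284
```

```bash
python3 -c "
from h import *
a=cv2.imread('pics/t4.png');w=cv2.imread('pics/w10.png')
A=cv2.resize(a[110:290,100:366],(780,528),interpolation=cv2.INTER_CUBIC)
W=cv2.resize(w[90:290],(400,156));A[528-156:,780-400:]=W
cv2.imwrite('pics/c6.png',A)"
```

```text
(no output)
```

View pics/c6.png

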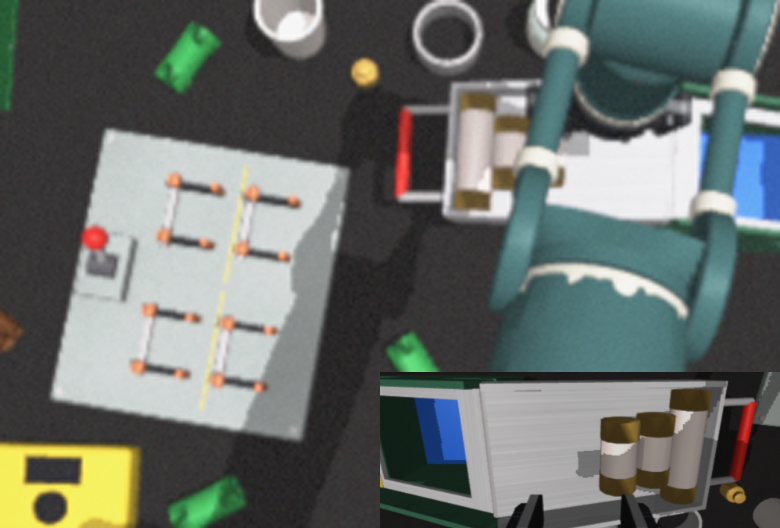

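All four clips are empty, the lever is OFF (95,238), and three fuses lie crosswise at the tray's back. Now I go above S3.

Call:
servo_tool(
  targets=[
    {"hand": -0.36, "x": 0.387, "y": -0.073, "z": -0.02, "roll": 0.028},
    {"hand": -0.36, "x": 0.387, "y": -0.073, "z": -0.02, "roll": 0.028},
    {"hand": -0.36, "x": 0.387, "y": -0.073, "z": -0.02, "roll": 0.028},
    {"hand": -0.36, "x": 0.387, "y": -0.073, "z": -0.02, "roll": 0.028},
    {"hand": -0.36, "x": 0.387, "y": -0.073, "z": -0.02, "roll": 0.028},
    {"hand": -0.36, "x": 0.387, "y": -0.073, "z": 0.05, "roll": 0.028},
    {"hand": -0.36, "x": 0.387, "y": -0.073, "z": 0.1, "roll": 0.028},
    {"hand": -0.36, "x": 0.387, "y": -0.073, "z": 0.1, "roll": 0.028},
    {"hand": -0.36, "x": 0.387, "y": -0.073, "z": 0.1, "roll": 0.028},
    {"hand": -0.36, "x": 0.387, "y": -0.073, "z": 0.1, "roll": 0.028},
  ],
)

```text
time: 20.63
tool_pos: [0.4252, -0.1467, 0.182]
tcp_rot: [-0.184, -3.135, -0.0]
wrist_force: [-0.2, 0.4, 0.4]
width: 0.683
grip_force: 0.0
```

```bash
cat >> h.py <<'E'
def s3(z=.018):
    s,im=snap('wrist','s3_%d.png'%(bot.read_state()['time']*100))
    m=(im[:,:,0]>75)&(im[:,:,0].astype(int)-im[:,:,1]>-8); m[:, :]&=(im[:,:,0].astype(int)-im[:,:,1]<70)
    m[250:]=0; k,l,st,ct=cv2.connectedComponentsWithStats(cv2.morphologyEx(m.astype(np.uint8),cv2.MORPH_CLOSE,np.ones((5,5))))
    for i in range(1,k):
        if st[i,4]>300:
            (c,wh,a)=cv2.minAreaRect(np.argwhere(l==i)[:,::-1].astype(np.float32)); b=cv2.boxPoints((c,wh,a))
            e=sorted([(np.linalg.norm(b[j]-b[(j+1)%4]),j) for j in range(2)])[0][1]
            p,q=[(b[e]+b[e+1])/2,(b[e+2]+b[(e+3)%4])/2]; P,Q=atz('wrist',p,z,s),atz('wrist',q,z,s)
            if P[0]>Q[0]: P,Q=Q,P
            print(st[i],np.round(c,1),np.round(wh,1),'ctr',((P+Q)/2).round(4),'len %.3f yaw %.1f'%(np.linalg.norm(P-Q),np.degrees(np.arctan2(*(Q-P)[1::-1]))))
E
python3 -c "
from h import *
s3()
go((.4245,-.1467,.1,173.2),(.4245,-.1467,.012,173.2))"
```

```text
[     0      0    512    250 100267] [255.5 124.5] [511. 249.] ctr [ 0.3777 -0.1429  0.018 ] len 0.465 yaw 83.2
[ 443   46   69   93 3331] [493.4  86.7] [79.3 71.5] ctr [0.3705 0.0694 0.018 ] len 0.076 yaw 50.0
[413 122  41  37 722] [436.7 140.3] [41.5 30. ] ctr [0.4117 0.0214 0.018 ] len 0.040 yaw 67.3
t 20.7 pos [ 0.426  -0.147   0.1829] yaw 173.3 w 0.677 g 0.0 F [-0.   0.1  0.3]
(0.4245, -0.1467, 0.1, 173.2) x 0.0032 y 0.0003 z 0.1658 roll 0.0005
(0.4245, -0.1467, 0.012, 173.2) x 0.0033 y 0.0003 z 0.3418 roll 0.0005
```

```bash
sed -i 's/^    m=(im\[:,:,0\]>75).*/    i_=im.astype(int); m=(i_.min(2)>120)|((i_[:,:,0]-i_[:,:,2]>35)\&(i_[:,:,0]-i_[:,:,1]>5)\&(i_[:,:,0]>70))/' h.py; python3 -c "
from h import *
s3();im=cv2.imread('pics/s3_2068.png'); import glob;print(glob.glob('pics/s3*'))"
```

```text
[459 118  24  32 315] [474.3 132.1] [35.  13.2] ctr [0.4095 0.0555 0.018 ] len 0.035 yaw 37.1
[ 239  183   42   67 2476] [259.8 216.3] [38.9 67. ] ctr [ 0.4697 -0.1503  0.018 ] len 0.072 yaw -8.8
['pics/s3_2063.png', 'pics/s3_2068.png']
```

```bash
sed -i 's/m\[250:\]=0/m[330:]=0/' h.py; python3 -c "
from h import *
s3()"
```

```text
[ 239  183   42   80 2898] [259.6 222.4] [38.8 79.6] ctr [ 0.4774 -0.1515  0.018 ] len 0.086 yaw -8.8
[157 249  33  55 689] [172.1 274.2] [17.4 57.9] ctr [ 0.5245 -0.2506  0.018 ] len 0.071 yaw -27.2
[328 249  32  55 667] [344.2 274.2] [57.8 17.3] ctr [ 0.5461 -0.0689  0.018 ] len 0.071 yaw 13.1
[226 289  95  15 764] [272.8 295.6] [ 8.2 94.4] ctr [ 0.5624 -0.1472  0.018 ] len 0.102 yaw 88.1
```

S3 has been knocked about 5 cm towards +x (now at pixel (260,222)). I re-centre over it and measure again.

Call:
servo_tool(
  targets=[
    {"hand": -0.36, "x": -0.05, "y": 0.004, "z": 0, "roll": 0.01},
    {"hand": -0.36, "x": -0.09, "y": 0.004, "z": 0, "roll": 0.01},
    {"hand": -0.36, "x": -0.09, "y": 0.004, "z": 0, "roll": 0.01},
    {"hand": -0.36, "x": -0.09, "y": 0.004, "z": 0, "roll": 0.01},
    {"hand": -0.36, "x": -0.09, "y": 0.004, "z": 0, "roll": 0.01},
    {"hand": -0.36, "x": -0.09, "y": 0.004, "z": 0, "roll": 0.01},
  ],
)

```text
time: 21.28
tool_pos: [0.4695, -0.1499, 0.1821]
tcp_rot: [-0.233, -3.133, 0.0]
wrist_force: [0.1, 0.7, -0.8]
width: 0.681
grip_force: 0.0
```

```bash
python3 -c "
from h import *
s3();s3(.03)
go((.471,-.150,.012,172.))
import glob,os
f=max(glob.glob('pics/s3*'),key=os.path.getmtime);print(f)
im=cv2.imread(f).astype(int)
for r in range(100,300,6): print(r,im[r,258][::-1], end=' ')"
```

```text
[463  56  29  35 398] [478.2  73.2] [39.9 12.8] ctr [0.408  0.0534 0.018 ] len 0.037 yaw 33.9
[ 237  140   42   83 3120] [257.5 181. ] [82. 41.] ctr [ 0.4768 -0.1513  0.018 ] len 0.082 yaw -8.6
[ 328  246   60   58 1093] [359.  274.8] [55.1 59.3] ctr [ 0.5925 -0.0606  0.018 ] len 0.062 yaw 85.2
[157 249  33  55 673] [172.1 274.2] [17.4 57.9] ctr [ 0.5631 -0.2557  0.018 ] len 0.070 yaw -29.0
[224 253  97  19 870] [272.  261.7] [ 9.2 97.2] ctr [ 0.5633 -0.1494  0.018 ] len 0.101 yaw 88.1
[ 383  272  129   58 4296] [451.4 296.2] [131.7  55.2] ctr [0.6345 0.038  0.018 ] len 0.151 yaw 65.5
[282 316  50  14 388] [306.5 322.5] [13. 49.] ctr [ 0.6442 -0.1216  0.018 ] len 0.054 yaw 81.4
[463  56  29  36 407] [478.2  73.3] [40.2 12.8] ctr [0.4075 0.046  0.03  ] len 0.036 yaw 33.9
[ 237  141   42   82 3118] [257.5 181.5] [40.1 81.3] ctr [ 0.4738 -0.1509  0.03  ] len 0.078 yaw -9.4
[ 328  246   60   58 1093] [359.  274.8] [55.1 59.3] ctr [ 0.5846 -0.0636  0.03  ] len 0.060 yaw 85.2
[157 249  33  55 674] [172.1 274.2] [17.4 57.9] ctr [ 0.5564 -0.2512  0.03  ] len 0.068 yaw -29.0
[224 253  97  19 
[... 300 characters left out ...]
5    0.182 ] yaw 171.5 w 0.678 g 0.0 F [-0.1  0.1  1. ]
(0.471, -0.15, 0.012, 172.0) x -0.0031 y 0.0004 z 0.3401 roll -0.0029
pics/s3_2133.png
100 [89 87 86] 106 [89 86 85] 112 [91 88 87] 118 [90 87 87] 124 [89 85 85] 130 [89 85 86] 136 [87 83 83] 142 [254 242 132] 148 [252 230 121] 154 [229 188  97] 160 [202 161  85] 166 [251 231 133] 172 [255 255 255] 178 [255 255 255] 184 [255 255 255] 190 [255 255 255] 196 [255 255 255] 202 [255 255 255] 208 [251 227 118] 214 [209 167  88] 220 [236 199 102] 226 [90 87 88] 232 [92 90 89] 238 [91 88 86] 244 [90 86 86] 250 [67 65 65] 256 [83 83 85] 262 [136 136 140] 268 [116 116 119] 274 [63 60 60] 280 [60 59 58] 286 [61 59 58] 292 [60 59 58] 298 [61 59 58]
```

Call:
servo_tool(
  targets=[
    {"hand": -0.36, "x": -0.009, "y": -0.001, "z": 0.08, "roll": 0},
    {"hand": -0.36, "x": -0.009, "y": -0.001, "z": 0.16, "roll": 0},
    {"hand": -0.36, "x": -0.009, "y": -0.001, "z": 0.24, "roll": 0},
    {"hand": -0.36, "x": -0.009, "y": -0.001, "z": 0.3, "roll": 0},
    {"hand": -0.36, "x": -0.009, "y": -0.001, "z": 0.34, "roll": 0},
    {"hand": -0.36, "x": -0.009, "y": -0.001, "z": 0.35, "roll": 0},
    {"hand": -0.36, "x": -0.009, "y": -0.001, "z": 0.35, "roll": 0},
    {"hand": -0.36, "x": -0.009, "y": -0.001, "z": 0.35, "roll": 0},
  ],
)

```text
time: 22.05
tool_pos: [0.475, -0.1515, 0.0079]
tcp_rot: [0.234, 3.132, -0.001]
wrist_force: [0.7, -0.0, 0.9]
width: 0.682
grip_force: 0.0
```

Call:
servo_tool(
  targets=[
    {"hand": 1, "x": 0, "y": 0, "z": 0, "roll": 0},
    {"hand": 1, "x": 0, "y": 0, "z": 0, "roll": 0},
    {"hand": 1, "x": 0, "y": 0, "z": 0, "roll": 0},
    {"hand": 1, "x": 0, "y": 0, "z": 0, "roll": 0},
    {"hand": 1, "x": 0, "y": 0, "z": 0, "roll": 0},
    {"hand": 1, "x": 0, "y": 0, "z": 0, "roll": 0},
  ],
  grip_force=80,
)

```text
time: 22.55
tool_pos: [0.4765, -0.152, 0.0096]
tcp_rot: [0.233, 3.129, -0.002]
wrist_force: [-0.5, 1.0, 7.1]
width: 0.393
grip_force: 80.3
```

Call:
servo_tool(
  targets=[
    {"hand": 1, "x": 0, "y": 0, "z": -0.03, "roll": 0},
    {"hand": 1, "x": 0, "y": 0, "z": -0.08, "roll": 0},
    {"hand": 1, "x": 0, "y": 0, "z": -0.15, "roll": 0},
    {"hand": 1, "x": 0, "y": 0, "z": -0.22, "roll": 0},
    {"hand": 1, "x": 0, "y": 0, "z": -0.3, "roll": 0},
    {"hand": 1, "x": 0, "y": 0, "z": -0.38, "roll": 0},
    {"hand": 1, "x": 0, "y": 0, "z": -0.45, "roll": 0},
    {"hand": 1, "x": 0, "y": 0, "z": -0.48, "roll": 0},
    {"hand": 1, "x": 0, "y": 0, "z": -0.48, "roll": 0},
    {"hand": 1, "x": 0, "y": 0, "z": -0.48, "roll": 0},
  ],
)

```text
time: 23.38
tool_pos: [0.4749, -0.1514, 0.2485]
tcp_rot: [0.233, 3.129, -0.002]
wrist_force: [0.3, -0.7, -2.8]
width: 0.395
grip_force: 80.2
```

```bash
python3 -c "
from h import *
s,im=snap('wrist','w11.png')
c=im[:,258].astype(int)
for r in range(110,384,7): print(r,c[r], end=' ')
go((.6182,-.15,.245,178.4),(.6182,-.15,.156,178.4))"
```

```text
110 [59 56 56] 117 [59 58 57] 124 [58 55 55] 131 [58 56 55] 138 [59 56 56] 145 [58 55 55] 152 [59 56 56] 159 [60 58 57] 166 [62 60 59] 173 [59 57 57] 180 [74 67 58] 187 [222 178  87] 194 [219 174  85] 201 [145 115  57] 208 [197 155  77] 215 [176 139  68] 222 [146 116  58] 229 [130 103  53] 236 [160 126  63] 243 [187 147  73] 250 [240 220 163] 257 [255 255 255] 264 [245 238 233] 271 [245 237 233] 278 [245 237 232] 285 [244 236 232] 292 [244 236 231] 299 [244 236 231] 306 [244 236 231] 313 [244 236 231] 320 [244 235 230] 327 [156 125  62] 334 [162 127  63] 341 [128 102  51] 348 [155 122  61] 355 [191 152  75] 362 [253 253 253] 369 [247 246 246] 376 [28 30 32] 383 [32 32 35] t 23.4 pos [ 0.4737 -0.1509  0.2464] yaw 171.5 w 0.399 g 80.2 F [-0.3 -0.1 -1.9]
(0.6182, -0.15, 0.245, 178.4) x -0.2855 y 0.0447 z 0.0026 roll -0.0385
(0.6182, -0.15, 0.156, 178.4) x -0.2856 y 0.0447 z 0.1806 roll -0.0385
```

Call:
servo_tool(
  targets=[
    {"hand": 1, "x": -0.07, "y": 0.011, "z": 0, "roll": -0.038},
    {"hand": 1, "x": -0.14, "y": 0.023, "z": 0, "roll": -0.038},
    {"hand": 1, "x": -0.21, "y": 0.035, "z": 0, "roll": -0.038},
    {"hand": 1, "x": -0.26, "y": 0.045, "z": 0, "roll": -0.038},
    {"hand": 1, "x": -0.289, "y": 0.046, "z": 0, "roll": -0.038},
    {"hand": 1, "x": -0.289, "y": 0.046, "z": 0.04, "roll": -0.038},
    {"hand": 1, "x": -0.289, "y": 0.046, "z": 0.08, "roll": -0.038},
    {"hand": 1, "x": -0.289, "y": 0.046, "z": 0.08, "roll": -0.038},
    {"hand": 1, "x": -0.289, "y": 0.046, "z": 0.08, "roll": -0.038},
    {"hand": 1, "x": -0.289, "y": 0.046, "z": 0.08, "roll": -0.038},
  ],
)

```text
time: 24.27
tool_pos: [0.6198, -0.1497, 0.2057]
tcp_rot: [-0.046, -3.139, -0.001]
wrist_force: [0.7, 0.4, -2.4]
width: 0.398
grip_force: 80.1
```

```bash
python3 -c "
from h import *
go((.620,-.148,.158,178.4))"
```

```text
t 24.3 pos [ 0.6198 -0.1497  0.2057] yaw 178.3 w 0.398 g 80.1 F [ 0.7  0.4 -2.4]
(0.62, -0.148, 0.158, 178.4) x -0.0006 y 0.0033 z 0.0954 roll -0.0005
```

Call:
servo_tool(
  targets=[
    {"hand": 1, "x": 0, "y": 0.002, "z": 0.04, "roll": 0},
    {"hand": 1, "x": 0, "y": 0.002, "z": 0.07, "roll": 0},
    {"hand": 1, "x": 0, "y": 0.002, "z": 0.09, "roll": 0},
    {"hand": 1, "x": 0, "y": 0.002, "z": 0.095, "roll": 0},
    {"hand": 1, "x": 0, "y": 0.002, "z": 0.095, "roll": 0},
    {"hand": 1, "x": 0, "y": 0.002, "z": 0.095, "roll": 0},
  ],
)

```text
time: 24.77
tool_pos: [0.6212, -0.1491, 0.1605]
tcp_rot: [0.046, 3.14, -0.001]
wrist_force: [0.2, -0.7, -2.1]
width: 0.398
grip_force: 80.2
```

Call:
servo_tool(
  targets=[
    {"hand": 0.1, "x": 0, "y": 0, "z": 0, "roll": 0},
    {"hand": 0.0, "x": 0, "y": 0, "z": 0, "roll": 0},
    {"hand": -0.1, "x": 0, "y": 0, "z": 0, "roll": 0},
    {"hand": -0.1, "x": 0, "y": 0, "z": 0, "roll": 0},
    {"hand": -0.1, "x": 0, "y": 0, "z": -0.05, "roll": 0},
    {"hand": -0.1, "x": 0, "y": 0, "z": -0.13, "roll": 0},
    {"hand": -0.1, "x": 0, "y": 0, "z": -0.2, "roll": 0},
    {"hand": -0.1, "x": 0, "y": 0, "z": -0.2, "roll": 0},
    {"hand": -0.1, "x": 0, "y": 0, "z": -0.2, "roll": 0},
  ],
)

```text
time: 25.52
tool_pos: [0.623, -0.1496, 0.2641]
tcp_rot: [0.046, 3.133, -0.004]
wrist_force: [-0.3, 0.6, -0.5]
width: 0.547
grip_force: 0.0
```

```bash
python3 -c "
from h import *
s,im=snap('wrist','w12.png')
i=im.astype(int); b=((i[:,:,0]-i[:,:,2]>35)&(i[:,:,0]-i[:,:,1]>5)&(i[:,:,1]-i[:,:,2]>15)&(i[:,:,0]>50)).astype(np.uint8)
k,l,st,ct=cv2.connectedComponentsWithStats(b)
for j in range(1,k):
  if st[j,4]>150: print(st[j],ct[j].round(),atz('wrist',ct[j],.145,s).round(4))
go((.626,.0655,.25,178.3),(.626,.0655,.085,178.3))"
```

```text
[   0  100   56  124 5065] [ 22. 165.] [ 0.598  -0.3392  0.145 ]
[ 399  107   50   24 1063] [423. 118.] [ 0.5707 -0.0207  0.145 ]
[ 280  134  127   39 3467] [341. 152.] [ 0.5954 -0.0827  0.145 ]
[ 278  199  151   42 2962] [352. 221.] [ 0.6548 -0.0703  0.145 ]
[450 219  32  26 612] [465. 232.] [0.6684 0.0277 0.145 ]
t 25.6 pos [ 0.6215 -0.1491  0.2613] yaw 178.3 w 0.549 g 0.0 F [ 0.3  0.6 -1. ]
(0.626, 0.0655, 0.25, 178.3) x 0.0036 y 0.4294 z 0.0221 roll 0.0001
(0.626, 0.0655, 0.085, 178.3) x 0.0047 y 0.4297 z 0.3521 roll 0.0001
```

All four fuses are side by side in the tray (brass caps in two aligned rows). Next comes the handle.

Call:
servo_tool(
  targets=[
    {"hand": 0.3, "x": 0.002, "y": 0.08, "z": 0, "roll": 0},
    {"hand": 0.3, "x": 0.003, "y": 0.16, "z": 0, "roll": 0},
    {"hand": 0.3, "x": 0.004, "y": 0.24, "z": 0, "roll": 0},
    {"hand": 0.3, "x": 0.005, "y": 0.32, "z": 0.02, "roll": 0},
    {"hand": 0.3, "x": 0.005, "y": 0.4, "z": 0.06, "roll": 0},
    {"hand": 0.3, "x": 0.005, "y": 0.428, "z": 0.12, "roll": 0},
    {"hand": 0.3, "x": 0.005, "y": 0.428, "z": 0.17, "roll": 0},
    {"hand": 0.3, "x": 0.005, "y": 0.428, "z": 0.17, "roll": 0},
    {"hand": 0.3, "x": 0.005, "y": 0.428, "z": 0.17, "roll": 0},
    {"hand": 0.3, "x": 0.005, "y": 0.428, "z": 0.17, "roll": 0},
  ],
)

```text
time: 26.4
tool_pos: [0.6246, 0.0646, 0.1746]
tcp_rot: [-0.047, -3.141, 0.0]
wrist_force: [1.2, 0.4, 0.1]
width: 0.349
grip_force: 0.0
```

```bash
python3 -c "
from h import *
s,im=snap('wrist','w13.png')
i=im.astype(int); b=((i[:,:,0]>90)&(i[:,:,1]<60)).astype(np.uint8)
k,l,st,ct=cv2.connectedComponentsWithStats(b)
for j in range(1,k):
  if st[j,4]>80:
    p=np.argwhere(l==j)[:,::-1]; t=p[p[:,1]<p[:,1].min()+4].mean(0); u=p[p[:,1]>p[:,1].max()-4].mean(0)
    print(st[j],[(q.round(),atz('wrist',q,.098,s).round(4)) for q in (ct[j],t,u)])
go((.6255,.065,.083,178.3))"
```

```text
[ 247  142   19  125 1832] [(array([256., 206.]), array([0.6248, 0.0632, 0.098 ])), (array([262., 144.]), array([0.5809, 0.0685, 0.098 ])), (array([258., 264.]), array([0.6703, 0.0635, 0.098 ]))]
t 26.4 pos [0.6255 0.0644 0.1759] yaw 178.3 w 0.348 g 0.0 F [-0.5 -0.   1.6]
(0.6255, 0.065, 0.083, 178.3) x 0.0003 y 0.0012 z 0.1857 roll -0.0002
```

The handle is right under the fingers (bar centre ≈ (0.625, 0.064)).

Call:
servo_tool(
  targets=[
    {"hand": 0.3, "x": 0, "y": 0, "z": 0.06, "roll": 0},
    {"hand": 0.3, "x": 0, "y": 0, "z": 0.12, "roll": 0},
    {"hand": 0.3, "x": 0, "y": 0, "z": 0.17, "roll": 0},
    {"hand": 0.3, "x": 0, "y": 0, "z": 0.186, "roll": 0},
    {"hand": 0.3, "x": 0, "y": 0, "z": 0.186, "roll": 0},
    {"hand": 0.3, "x": 0, "y": 0, "z": 0.186, "roll": 0},
  ],
)

```text
time: 26.95
tool_pos: [0.6259, 0.0646, 0.0832]
tcp_rot: [0.047, 3.139, 0.0]
wrist_force: [0.5, 1.0, -0.2]
width: 0.346
grip_force: 0.0
```

Call:
servo_tool(
  targets=[
    {"hand": 1, "x": 0, "y": 0, "z": 0, "roll": 0},
    {"hand": 1, "x": 0, "y": 0, "z": 0, "roll": 0},
    {"hand": 1, "x": 0, "y": 0, "z": 0, "roll": 0},
    {"hand": 1, "x": 0, "y": 0, "z": 0, "roll": 0},
    {"hand": 1, "x": 0, "y": 0, "z": 0, "roll": 0},
    {"hand": 1, "x": 0, "y": 0, "z": 0, "roll": 0},
  ],
  grip_force=50,
)

```text
time: 27.45
tool_pos: [0.6265, 0.063, 0.0843]
tcp_rot: [0.046, 3.137, -0.005]
wrist_force: [0.5, -6.6, 2.6]
width: 0.121
grip_force: 48.7
```

```bash
python3 -c "
from h import *
go()
for th in np.arange(0,1.0,.1):
  a=np.radians(4.27)-.30+th; print('%.1f y %.3f z %.3f'%(th,(.2687*np.cos(a)-.2687*np.cos(np.radians(4.27)-.3))/.5,-(.2687*np.sin(a)-.2687*np.sin(np.radians(4.27)-.3))/.5))"
```

```text
t 27.4 pos [0.6265 0.063  0.0843] yaw 178.3 w 0.121 g 48.7 F [ 0.5 -6.6  2.6]
0.0 y 0.000 z -0.000
0.1 y 0.009 z -0.053
0.2 y 0.013 z -0.106
0.3 y 0.012 z -0.160
0.4 y 0.005 z -0.213
0.5 y -0.007 z -0.266
0.6 y -0.024 z -0.317
0.7 y -0.046 z -0.366
0.8 y -0.073 z -0.412
0.9 y -0.104 z -0.456
```

Call:
servo_tool(
  targets=[
    {"hand": 1, "x": 0, "y": 0.005, "z": -0.026, "roll": 0},
    {"hand": 1, "x": 0, "y": 0.009, "z": -0.053, "roll": 0},
    {"hand": 1, "x": 0, "y": 0.011, "z": -0.08, "roll": 0},
    {"hand": 1, "x": 0, "y": 0.013, "z": -0.106, "roll": 0},
    {"hand": 1, "x": 0, "y": 0.013, "z": -0.133, "roll": 0},
    {"hand": 1, "x": 0, "y": 0.012, "z": -0.16, "roll": 0},
    {"hand": 1, "x": 0, "y": 0.009, "z": -0.187, "roll": 0},
    {"hand": 1, "x": 0, "y": 0.005, "z": -0.213, "roll": 0},
    {"hand": 1, "x": 0, "y": -0.001, "z": -0.24, "roll": 0},
    {"hand": 1, "x": 0, "y": -0.007, "z": -0.266, "roll": 0},
  ],
)

```text
time: 28.28
tool_pos: [0.6262, 0.0606, 0.2156]
tcp_rot: [0.047, 3.136, -0.002]
wrist_force: [7.8, -3.9, -8.8]
width: 0.116
grip_force: 48.6
```

Call:
servo_tool(
  targets=[
    {"hand": 1, "x": 0, "y": -0.008, "z": -0.026, "roll": 0},
    {"hand": 1, "x": 0, "y": -0.017, "z": -0.051, "roll": 0},
    {"hand": 1, "x": 0, "y": -0.028, "z": -0.076, "roll": 0},
    {"hand": 1, "x": 0, "y": -0.039, "z": -0.1, "roll": 0},
    {"hand": 1, "x": 0, "y": -0.052, "z": -0.123, "roll": 0},
    {"hand": 1, "x": 0, "y": -0.066, "z": -0.146, "roll": 0},
    {"hand": 1, "x": 0, "y": -0.081, "z": -0.168, "roll": 0},
    {"hand": 1, "x": 0, "y": -0.081, "z": -0.168, "roll": 0},
    {"hand": 1, "x": 0, "y": -0.081, "z": -0.168, "roll": 0},
    {"hand": 1, "x": 0, "y": -0.081, "z": -0.168, "roll": 0},
  ],
)

```text
time: 29.12
tool_pos: [0.625, 0.0224, 0.3003]
tcp_rot: [0.046, 3.135, 0.004]
wrist_force: [5.1, 4.6, 1.7]
width: 0.113
grip_force: 50.8
```

Call:
servo_tool(
  targets=[
    {"hand": 1, "x": 0, "y": 0, "z": 0, "roll": 0},
    {"hand": 1, "x": 0, "y": 0, "z": 0, "roll": 0},
    {"hand": 1, "x": 0, "y": 0, "z": 0, "roll": 0},
    {"hand": 1, "x": 0, "y": 0, "z": 0, "roll": 0},
    {"hand": 1, "x": 0, "y": 0, "z": 0, "roll": 0},
    {"hand": 1, "x": 0, "y": 0, "z": 0, "roll": 0},
    {"hand": 1, "x": 0, "y": 0, "z": 0, "roll": 0},
    {"hand": 1, "x": 0, "y": 0, "z": 0, "roll": 0},
    {"hand": 1, "x": 0, "y": 0, "z": 0, "roll": 0},
    {"hand": 1, "x": 0, "y": 0, "z": 0, "roll": 0},
  ],
)

```text
time: 29.95
tool_pos: [0.625, 0.0228, 0.2997]
tcp_rot: [0.045, 3.136, 0.004]
wrist_force: [5.3, 5.0, 1.2]
width: 0.114
grip_force: 50.8
```

```bash
python3 -c "
from h import *
for n in('scene','top','wrist'):
  s,im=snap(n,n+'_tip.png')
a=cv2.imread('pics/scene_tip.png');t=cv2.imread('pics/top_tip.png')
A=np.hstack([cv2.resize(a[130:260,80:280],(400,260),interpolation=cv2.INTER_CUBIC),cv2.resize(t[115:215,270:424],(400,260),interpolation=cv2.INTER_CUBIC)])
cv2.imwrite('pics/c7.png',A)
i=s and cv2.imread('pics/scene_tip.png')[:,:,::-1].astype(int); b=((i[:,:,0]-i[:,:,2]>35)&(i[:,:,0]-i[:,:,1]>5)&(i[:,:,1]>60)&(i[:,:,0]-i[:,:,2]<150)).astype(np.uint8)
k,l,st,ct=cv2.connectedComponentsWithStats(b)
for j in range(1,k):
  if st[j,4]>10 and 100<ct[j][0]<300 and 130<ct[j][1]<280: print(st[j],ct[j].round())
go()"
```

```text
[114 165  27  28 117] [127. 181.]
[154 188  16   8  50] [160. 192.]
[262 265  10  10  46] [267. 271.]
t 30.1 pos [0.625  0.0228 0.2997] yaw 178.4 w 0.114 g 50.8 F [5.1 4.3 1.4]
```

```bash
python3 -c "
import cv2,numpy as np
A=cv2.imread('pics/c7.png');w=cv2.imread('pics/wrist_tip.png')
B=np.zeros((600,800,3),np.uint8);B[:260]=A;B[260:,:453]=cv2.resize(w,(453,340));cv2.imwrite('pics/c8.png',B)"
```

```text
(no output)
```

View pics/c8.png

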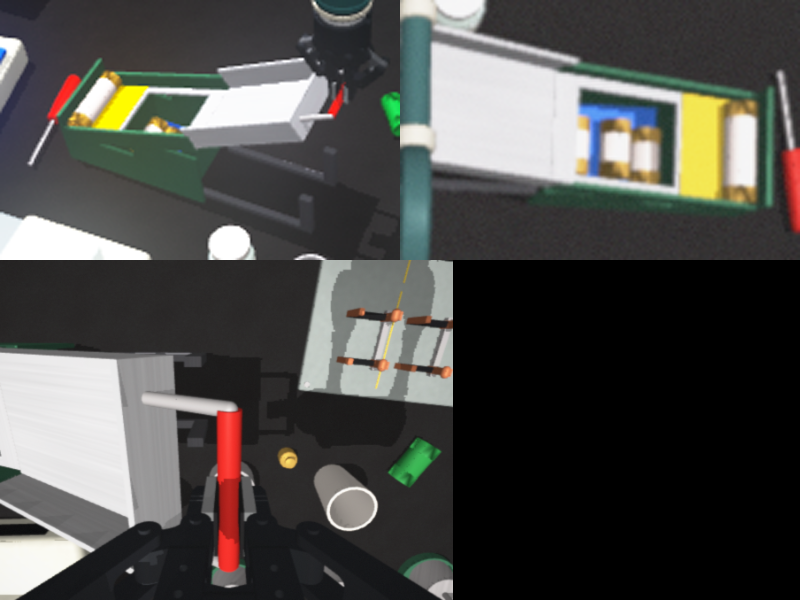

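The tray is empty: three shorts are in the blue lane (c8 top-right: (583,145), (617,145), (647,150)) and the long one is in the yellow lane (742,150). I let the tray down gently.

Call:
servo_tool(
  targets=[
    {"hand": 1, "x": 0, "y": 0.015, "z": 0.022, "roll": 0},
    {"hand": 1, "x": 0, "y": 0.029, "z": 0.045, "roll": 0},
    {"hand": 1, "x": 0, "y": 0.042, "z": 0.068, "roll": 0},
    {"hand": 1, "x": 0, "y": 0.053, "z": 0.092, "roll": 0},
    {"hand": 1, "x": 0, "y": 0.064, "z": 0.117, "roll": 0},
    {"hand": 1, "x": 0, "y": 0.073, "z": 0.142, "roll": 0},
    {"hand": 1, "x": 0, "y": 0.081, "z": 0.168, "roll": 0},
    {"hand": 1, "x": 0, "y": 0.087, "z": 0.194, "roll": 0},
    {"hand": 1, "x": 0, "y": 0.093, "z": 0.221, "roll": 0},
    {"hand": 1, "x": 0, "y": 0.097, "z": 0.247, "roll": 0},
  ],
)

```text
time: 30.93
tool_pos: [0.6259, 0.0685, 0.1733]
tcp_rot: [0.044, 3.138, -0.006]
wrist_force: [6.2, -5.4, -0.3]
width: 0.119
grip_force: 49.4
```

Call:
servo_tool(
  targets=[
    {"hand": 1, "x": 0, "y": 0.003, "z": 0.027, "roll": 0},
    {"hand": 1, "x": 0, "y": 0.004, "z": 0.054, "roll": 0},
    {"hand": 1, "x": 0, "y": 0.004, "z": 0.081, "roll": 0},
    {"hand": 1, "x": 0, "y": 0.002, "z": 0.107, "roll": 0},
    {"hand": 1, "x": 0, "y": 0, "z": 0.134, "roll": 0},
    {"hand": 1, "x": 0, "y": -0.004, "z": 0.161, "roll": 0},
    {"hand": 1, "x": 0, "y": -0.008, "z": 0.182, "roll": 0},
    {"hand": 1, "x": 0, "y": -0.008, "z": 0.184, "roll": 0},
    {"hand": 1, "x": 0, "y": -0.008, "z": 0.184, "roll": 0},
  ],
)

```text
time: 31.68
tool_pos: [0.6273, 0.063, 0.0886]
tcp_rot: [0.043, 3.135, -0.008]
wrist_force: [-5.9, -8.6, 27.2]
width: 0.112
grip_force: 55.3
```

Call:
servo_tool(
  targets=[
    {"hand": 0.6, "x": 0, "y": 0, "z": 0, "roll": 0},
    {"hand": 0.3, "x": 0, "y": 0, "z": 0, "roll": 0},
    {"hand": 0.3, "x": 0, "y": 0, "z": 0, "roll": 0},
    {"hand": 0.3, "x": 0, "y": 0, "z": 0, "roll": 0},
    {"hand": 0.3, "x": 0, "y": 0, "z": 0, "roll": 0},
    {"hand": 0.3, "x": 0, "y": 0, "z": 0, "roll": 0},
  ],
)

```text
time: 32.18
tool_pos: [0.6235, 0.0659, 0.0817]
tcp_rot: [-0.045, -3.139, 0.0]
wrist_force: [0.3, -0.1, 0.4]
width: 0.346
grip_force: 0.0
```

Call:
servo_tool(
  targets=[
    {"hand": 0.3, "x": 0, "y": 0, "z": -0.04, "roll": 0},
    {"hand": 0.3, "x": 0, "y": 0, "z": -0.1, "roll": 0},
    {"hand": 0.3, "x": 0, "y": 0, "z": -0.16, "roll": 0},
    {"hand": 0.3, "x": 0, "y": 0, "z": -0.24, "roll": 0},
    {"hand": 0.3, "x": 0, "y": 0, "z": -0.32, "roll": 0},
    {"hand": 0.3, "x": 0.1, "y": 0.1, "z": -0.36, "roll": 0},
    {"hand": 0.3, "x": 0.2, "y": 0.2, "z": -0.36, "roll": 0},
    {"hand": 0.3, "x": 0.25, "y": 0.3, "z": -0.36, "roll": 0},
    {"hand": 0.3, "x": 0.3, "y": 0.35, "z": -0.36, "roll": 0},
    {"hand": 0.3, "x": 0.3, "y": 0.35, "z": -0.36, "roll": 0},
  ],
)

```text
time: 33.02
tool_pos: [0.4931, 0.2267, 0.2622]
tcp_rot: [0.047, 3.141, 0.0]
wrist_force: [0.5, 0.9, -0.2]
width: 0.348
grip_force: 0.0
```

Call:
servo_tool(
  targets=[
    {"hand": 0.3, "x": 0, "y": 0, "z": 0, "roll": 0},
    {"hand": 0.3, "x": 0, "y": 0, "z": 0, "roll": 0},
    {"hand": 0.3, "x": 0, "y": 0, "z": 0, "roll": 0},
    {"hand": 0.3, "x": 0, "y": 0, "z": 0, "roll": 0},
    {"hand": 0.3, "x": 0, "y": 0, "z": 0, "roll": 0},
    {"hand": 0.3, "x": 0, "y": 0, "z": 0, "roll": 0},
    {"hand": 0.3, "x": 0, "y": 0, "z": 0, "roll": 0},
    {"hand": 0.3, "x": 0, "y": 0, "z": 0, "roll": 0},
    {"hand": 0.3, "x": 0, "y": 0, "z": 0, "roll": 0},
    {"hand": 0.3, "x": 0, "y": 0, "z": 0, "roll": 0},
  ],
)

```text
time: 33.85
tool_pos: [0.4946, 0.2253, 0.2621]
tcp_rot: [-0.047, -3.141, 0.0]
wrist_force: [0.8, 0.7, -0.3]
width: 0.351
grip_force: 0.0
```

```bash
python3 -c "
from h import *
go()
for n in ('scene','top'):
  s,im=snap(n,n+'_end.png'); a=cv2.imread('pics/'+n+'0.png')[:,:,::-1]
  for nm,x in(('before',a),('after',im)):
    i=x.astype(int); b=((i[:,:,0]>150)&(i[:,:,1]<70)&(i[:,:,2]<70)).astype(np.uint8)
    k,l,st,ct=cv2.connectedComponentsWithStats(b)
    print(n,nm,[(st[j].tolist(),ct[j].round(1).tolist()) for j in range(1,k) if st[j,4]>15])
  d=(np.abs(im.astype(int)-a).max(2)>60).astype(np.uint8); k,l,st,ct=cv2.connectedComponentsWithStats(cv2.dilate(d,np.ones((3,3))))
  print('diff',[st[j].tolist() for j in range(1,k) if st[j,4]>40])
"
```

```text
t 33.9 pos [0.4946 0.2253 0.2621] yaw 178.3 w 0.351 g 0.0 F [ 0.8  0.7 -0.3]
scene before [([104, 167, 16, 23, 127], [111.6, 176.8]), ([257, 212, 13, 23, 92], [262.8, 222.6]), ([369, 218, 7, 7, 36], [372.1, 220.9])]
scene after [([104, 167, 16, 23, 127], [111.6, 176.8]), ([257, 212, 13, 23, 93], [262.8, 222.7]), ([364, 229, 8, 6, 38], [367.5, 231.5])]
diff [[312, 0, 67, 96, 3091], [437, 0, 51, 32, 826], [426, 2, 10, 22, 98], [460, 26, 52, 72, 1178], [275, 46, 26, 42, 501], [475, 106, 31, 25, 250], [484, 107, 17, 6, 52], [324, 120, 31, 20, 245], [113, 165, 30, 30, 500], [218, 165, 17, 17, 201], [337, 167, 18, 10, 102], [366, 168, 14, 23, 244], [151, 187, 21, 11, 160], [319, 186, 18, 29, 351], [333, 190, 57, 73, 2092], [302, 215, 20, 29, 368]]
top before [([235, 148, 3, 28, 37], [235.9, 161.0]), ([238, 149, 3, 26, 37], [238.8, 160.6]), ([418, 172, 12, 32, 152], [423.3, 187.9]), ([125, 202, 8, 8, 37], [128.8, 205.6])]
top after [([235, 148, 3, 28, 37], [235.9, 160.9]), ([238, 149, 3, 26, 34], [238.9, 160.8]), ([418, 172, 12, 32, 149], [423.3, 188.2])]
diff [[71, 139, 130, 245, 15673], [391, 152, 18, 42, 665], [337, 158, 34, 29, 837], [187, 174, 13, 9, 85], [178, 219, 14, 8, 91], [296, 218, 17, 27, 354], [232, 332, 12, 6, 42], [242, 360, 40, 24, 412]]
```

```bash
python3 -c "
from workcell import ticket
print(ticket.finish_job())"
```

```text
the job is handed in; nothing more can be done
None
```

The job is handed in: the board was switched off first, the three short fuses are in the blue lane and the one long fuse is in the yellow lane. The tray is down and the last pictures show nothing else moved. The hand-in returned no verdict.

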